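Clamp a test tile in the drilling board

ROBOT

A 7-joint arm with a two-finger parallel gripper is mounted at the origin on a cart in front of the work surface, level with it; the furniture and walls round the work are solid. World frame = base frame: x ahead of the robot, y to its left, z up, the work surface at z = 0. Lengths are in m, angles in rad, forces in N, time in s.
With the tool pointing down it reaches from about 0.425 to 0.875 m from the base axis. Payload 4.7 kg.
Tool frame: the origin (TCP) lies midway between the tips of the shut fingers; the grasp point (between the pads) lies 19 mm behind it; z points along the fingers, y is the direction in which the jaws open and shut (so a half turn about z gives the same grasp; the last joint's range is limited). The gripper opens to 87 mm and grips with 3 to 60 N. Pads are 19 mm wide; open, the fingers measure 117 mm over their backs; the gripper's body (75 mm by 190 mm) begins 51 mm behind the grasp point.
Start: joints at [1.233, 0.321, -0.07, 1.45, 0.023, 1.371, -0.057], TCP at [0.224, -0.61, 0.223] pointing down, gripper open.
Joint ranges: [-2.86, 2.86], [-0.3, 2.09], [-1.38, 1.24], [0.06, 2.45], [-1.56, 4.7], [0.09, 2.05], [-2.69, 2.69]. Speed limits (rad/s): [2.57, 2.57, 3.14, 3.14, 3.14, 3.14, 3.14].

INTERFACE

Orientations are given as a rotation vector (axis times angle).
In Python, from bench import monitor, eyes, order gives the robot as it stands. The module is installed in compiled form; this text tells all that it offers.
- The arm moves only by the shell command python3 -m pendant 'ROWS' [FORCE]. ROWS is JSON, a list of rows, each a list of 3 entries, a list of its own where there are three numbers: the turn, a rotation vector about the tool's x, y, z in degrees, then the shift along the tool's x, y, z in m, then the gripper command: -1 is fully open, 1 is shut, values between are in proportion. In form: [[[rx, ry, rz], [tx, ty, tz], hand], ...]. A call has 1 to 8 rows; each row shifts and turns the commanded pose from where the row before left it, along the tool's axes as they then stand; what a row does not reach is not made up. A row lasts 1/8 s, in which the tool goes at most 62.5 mm and 10.7 degrees, less where a joint would pass 70% of its speed; a pose out of reach is approached as far as the arm can. A call is refused whole if a number of a shift passes 0.0625 or a number of a turn 10.7, either way. A call with a gripper value outside its range is refused whole. The fingers move at their own pace and stop on an object; FORCE is the grip in N (left out, the last holds). Time passes only in rows, so rows that do not move let the fingers close. It gives the time, the measured TCP pose, the force and the opening at its end, in the units of the state.
- monitor.get_state(): the state, without advancing time (a new reading comes with each control period).
- eyes.get_image(name): name is "scene" or "top" or "wrist"; returns a dict with "color" (420x560x3 uint8, red, green, blue), "range_z" (420x560 float32, m along the optical axis (not along the pixel's ray), 0 where there is no reading), "fx", "fy", "cx", "cy" (pixels), "world_to_cam" (4x4, takes a point from world to camera coordinates). Camera axes: x right, y up, looking along -z (the intrinsics and any distortion apply to the point x, -y, -z); pixel columns grow to the right and rows downward; lengths in m; the calibration is good to about 2 mm. The wrist camera is an equidistant fisheye: a pixel r from the principal point sees the ray r / f radians off the axis. A picture is of the moment at which its call begins.
- order.close_job(): hands the job in, once; it reports no verdict.
The state is a dict: "time": time; "joint_positions": joint angles; "qd": joint speeds; "joint_torque": joint torques, N m; "position": TCP position; "tool_rot": TCP orientation; "ft_force": force on the tool from outside, world axes, zero at the start; "torque": the same for the moment, N m; "grip_width": opening from 0.0 (shut) to 1.0 (fully open).
Only numpy, scipy, OpenCV 4.12 (cv2) and the standard library are available. Lean on these libraries where they do the work, as an engineer would, in place of code of your own. Each camera call takes 0.05 s, during which the arm holds its last target.

TASK

Clamp the glaze test tile in the drilling board: push the wooden wedge, thin edge first, under the sprung rubber bar beside the tile's path so that the wedge alone holds the bar up. Then slide the tile along the board, without lifting it, under the raised bar until it sits snug in the corner of the two fences. Last, draw the wedge out so that the bar comes down and grips the tile, and lay the wedge on the table off the board, leaving the spare tiles and the stamp where they are.

Things in the scene. Friction and masses are not known exactly. Their poses are not given: they have to be found in the camera images.
- board: Drilling board, fixed: plywood 290 (x) x 150 (y) mm, top 18 mm above the table. Origin on the table under its centre; +x is the way tile and wedge are pushed, toward the arm's hinge. In its frame (mm): side fence 7 high, inner face y = +48, x = -133 to +57; end fence 7 high, face x = +45, y = +4 to +50; rubber bar above x = 20, y = -64 to +44. The part x < +10 is open from above.
- corner (a point): Inner corner of the two fences at the level of the board's top; axes as the board's. The tile's corner belongs here: at home its centre is 29 mm back in -x and 18.5 mm in -y from this point, its long sides along x, and about 26 mm of it stands out in front of the bar.
- lane (a point): Point on the board's top straight below the bar's centre line, in the middle of the wedge's lane; axes as the board's (20, -46 mm in its frame). Wedge pushed along +x here: clear of the tile, of the arm's 20 mm wide steel strap (y = -10 in the board's frame) and of the 50 mm wide hinge bracket (y = -35 to +15, x = 98 to 142, top 36 mm above the board).
- press_arm (a joint): Sprung arm, rad. 0 = on its stop screw, bar's underside 4 mm above the board; grows as the bar rises; 0.05 = bar on the 9 mm tile; 0.16 = bar on the wedge's 20 mm flat; above 0.075 well clear of the tile. The spring presses the bar down with 4 to 6 N; pushing the wedge in takes some 5 to 15 N, and it stays where left. The tile's square edge cannot be forced under the resting bar.
- bar_mid (a point): Middle of the round rubber bar (14 mm thick, 108 mm long along the board's y) on its centre line; at rest 11 mm above the board's top. It is the free end of the sprung arm, whose hinge lies 100 mm behind it in board +x, 26 mm above the board's top.
- wedge_mid (a point): Beech wedge 130 (x) x 24 (y) x 20 (z) mm, 35 g; its centre, 10 mm above its underside, z up. Thin edge (2.5 mm) at +x; the top rises over 70 mm to the 20 mm high flat, x = -65 to -5 mm. Starts flat on the table beyond the hinge end of the board. Gripped across y at the thick end (x about -45 mm), the fingers stay in front of the bar.
- tile_mid (a point): The glaze test tile on the board, half dipped, 37 (x) x 58 (y) x 9 (z) mm, about 50 g; its centre, 4.5 mm above its underside. Starts flat on the board in front of the bar, its long side (y) roughly along the board's x, its centre 12 to 35 mm short of its home line along the side fence and up to 0.2 rad askew.
- tile_b: Spare test tile on the table beyond the side fence, 37 (x) x 58 (y) x 9 mm; origin at the centre of its underside. Not to be disturbed.
- tile_c: Second spare test tile beside it, same size and origin. Not to be disturbed.
- stamp: Turned wooden clay stamp, 34 mm wide, 54 mm tall, standing on the table beyond the side fence, near the hinge end; origin at the centre of its underside. Not to be disturbed.
Not all that is in view belongs to the job. Leave any blue, pink or yellow look-alike of the part that bears tile_mid alone.

How it is judged:
By the outcome, as a careful person would: the job done as asked, in the order asked, and still so for the second after the job is handed in, with the robot touching nothing.
It also fails if it takes over 72 s, if anything falls off the work surface, if the arm or the gripper's body presses on something with over 40 N, if the wrist force passes 120 N, or if a joint passes its speed limit or range.

## Working session

There is one attempt and no reset: what is moved stays moved. The work goes in short steps, Python scripts to look and compute and a shell command to move; the robot and the scene stay as the last step left them, time stands still between calls to the robot, and variables do not carry over. Pictures are saved under pics/ and viewed, and the job is handed in when it is done.

```bash
mkdir -p pics; ls
cat > h.py <<'E'
import numpy as np,cv2
from bench import monitor,eyes,order
from scipy.spatial.transform import Rotation as R
def snap(name,fn):
    im=eyes.get_image(name); np.savez('/tmp/'+fn+'.npz',**im); cv2.imwrite('pics/'+fn+'.png',im['color'][:,:,::-1]); return im
def load(fn): return dict(np.load('/tmp/'+fn+'.npz'))
def px2w(im,u,v,z=None):
    # pinhole; depth from range_z or plane z
    M=np.linalg.inv(im['world_to_cam']); d=np.array([(u-im['cx'])/im['fx'],-(v-im['cy'])/im['fy'],-1.0])
    if z is None: s=float(im['range_z'][int(round(v)),int(round(u))])
    else: s=(z-M[2,3])/(M[:3,:3]@d)[2]
    return M[:3,:3]@(d*s)+M[:3,3]
def w2px(im,p):
    c=im['world_to_cam']@np.append(p,1); return im['cx']+im['fx']*c[0]/-c[2], im['cy']-im['fy']*c[1]/-c[2]
E
python3 - <<'E'
from h import *
s=monitor.get_state()
for k,v in s.items(): print(k,np.round(v,3))
for n in ['scene','top','wrist']:
    im=snap(n,n+'0'); print(n,im['fx'],im['cx'],im['cy'],np.round(np.linalg.inv(im['world_to_cam']),3).tolist())
E
```

```text
pics
time 0.0
joint_positions [ 1.233  0.322 -0.07   1.452  0.023  1.371 -0.057]
qd [ 0.001 -0.001 -0.    -0.     0.     0.    -0.002]
joint_torque [-0.0000e+00 -4.9130e+01 -4.0400e-01 -3.1253e+01 -6.4000e-02  4.4000e-02
  0.0000e+00]
position [ 0.224 -0.61   0.221]
tool_rot [-3.091e+00 -5.490e-01  1.000e-03]
ft_force [-0.189 -0.328  0.927]
torque [-0.022  0.004 -0.006]
grip_width 1.0
scene 481.57933011076057 271.141877991736 208.68433320763228 [[-0.79, 0.259, -0.556, 0.053], [-0.613, -0.363, 0.702, 0.401], [-0.02, 0.895, 0.445, 0.453], [0.0, 0.0, 0.0, 1.0]]
top 484.044125885416 278.0974020615303 208.3124572675132 [[-0.013, 0.988, -0.153, 0.353], [-1.0, -0.01, 0.019, -0.181], [0.018, 0.154, 0.988, 0.938], [0.0, 0.0, 0.0, 1.0]]
wrist 325.19226210127806 277.13384405567217 211.96751159816932 [[0.345, 0.902, 0.259, 0.295], [-0.939, 0.331, 0.096, -0.585], [0.001, -0.277, 0.961, 0.384], [0.0, 0.0, 0.0, 1.0]]
```

View pics/scene0.png

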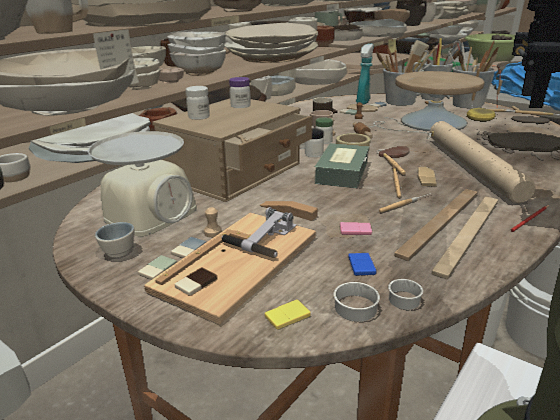

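View pics/top0.png

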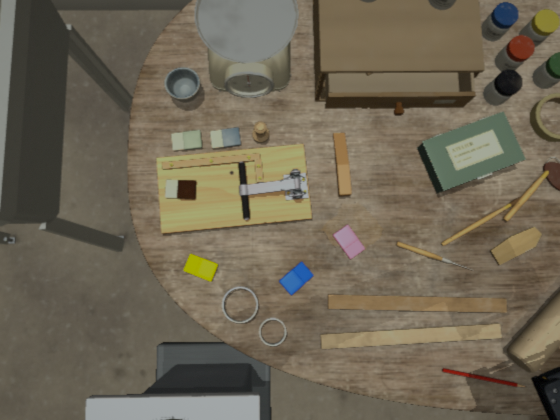

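View pics/wrist0.png

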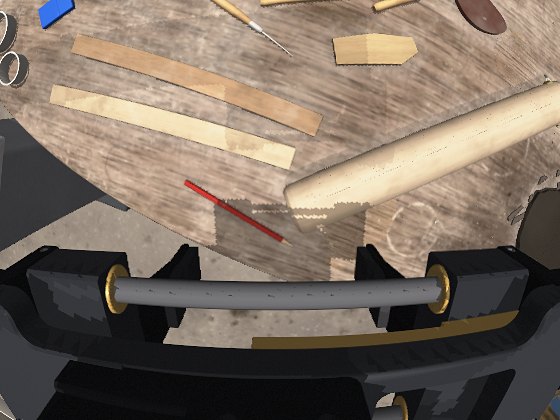

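The top view shows the board at about (234,188), the half-dipped tile at (181,190), the wedge at (342,164), the spares at (187,140) and (225,138), and the stamp at (261,131). The look-alikes are yellow (201,267), blue (296,279) and pink (349,241). Only the one on the board fits: it is half dipped and lies in front of the bar. I'll enlarge it to confirm.

Run:
```python
from h import *
im=load('top0')
c=im['color'][110:250,150:370,::-1]
cv2.imwrite('pics/crop0.png',cv2.resize(c,None,fx=3.6,fy=3.6,interpolation=cv2.INTER_CUBIC))
im=load('scene0')
c=im['color'][190:325,130:330,::-1]
cv2.imwrite('pics/crop0s.png',cv2.resize(c,None,fx=4,fy=4,interpolation=cv2.INTER_CUBIC))
```

```text
(no output)
```

View pics/crop0.png

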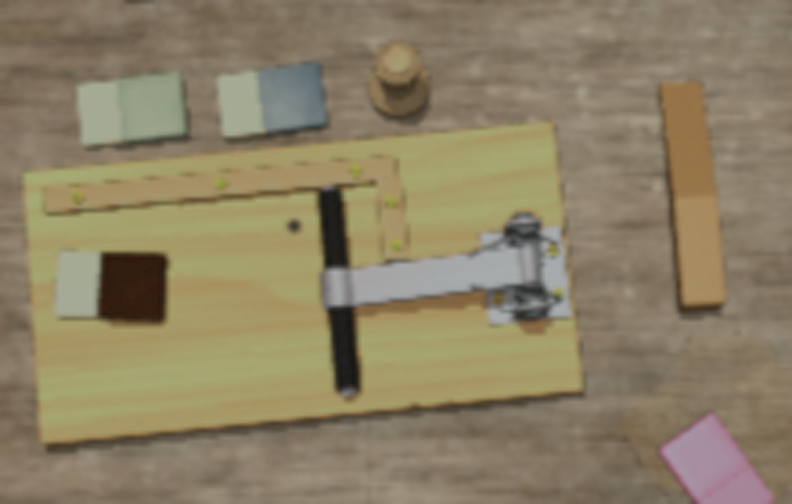

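View pics/crop0s.png

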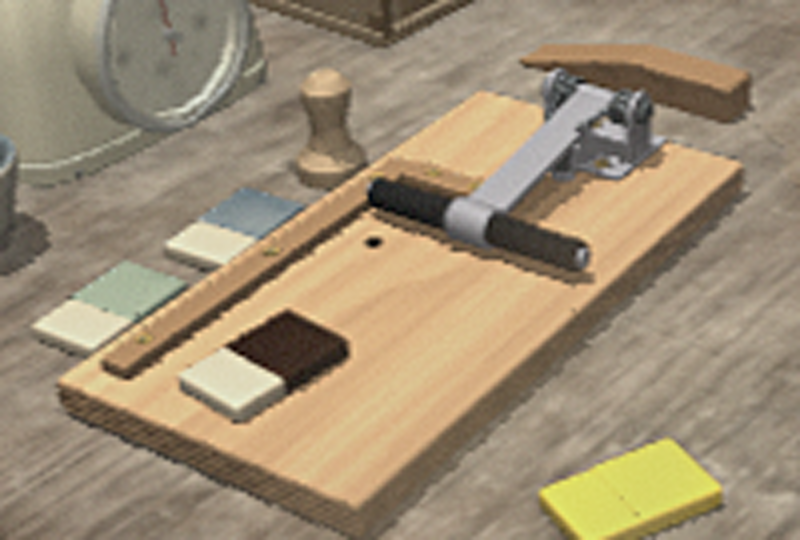

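Confirmed: a half-dipped tile with a cream end and a brown end at crop (111,287) on the board, in front of the bar. The wedge's thin end is at the top of the crop (682,85) and its thick end at the bottom (702,305). Next I measure.

```bash
cat >> h.py <<'E'
def quad(im,pts,z): return np.array([px2w(im,u,v,z) for u,v in pts])
E
python3 - <<'E'
from h import *
im=load('top0')
C=lambda l:[((a+.5)/3.6-.5+150,(b+.5)/3.6-.5+110) for a,b in l]
def rep(n,l,z):
    q=quad(im,C(l),z); c=q.mean(0); print(n,np.round(q,4).tolist(),'c',np.round(c,4),'sides',np.round([np.linalg.norm(q[i]-q[i-1]) for i in range(4)],4))
    return q
b=rep('board',[(25,173),(553,124),(582,390),(42,444)],.018)
d=(b[1]-b[0]+b[2]-b[3]); print('yaw',np.arctan2(d[1],d[0]))
t=rep('tile',[(58,252),(167,254),(165,322),(55,318)],.027)
d=(t[1]-t[0]+t[2]-t[3]); print('yaw long',np.arctan2(d[1],d[0]))
w=rep('wedge',[(660,84),(700,83),(724,304),(682,308)],.0)
d=(w[0]-w[3]+w[1]-w[2]); print('yaw',np.arctan2(d[1],d[0]))
for u,v in [(234,230),(170,225),(181,190),(345,180),(343,140),(400,230)]:
    print(u,v,np.round(px2w(im,u,v),4))
# colour/depth segmentation
hsv=cv2.cvtColor(im['color'],cv2.COLOR_RGB2HSV)
sub=im['color'][184:194,160:200]; print(sub[4,::3].tolist())
E
```

```text
board [[0.5981, 0.0359, 0.018], [0.6232, -0.2504, 0.018], [0.4765, -0.2627, 0.018], [0.4509, 0.0233, 0.018]] c [ 0.5372 -0.1135  0.018 ] sides [0.1478 0.2874 0.1472 0.2872]
yaw -1.4824805791442475
tile [[0.5523, 0.0152, 0.027], [0.5507, -0.0426, 0.027], [0.514, -0.042, 0.027], [0.5167, 0.016, 0.027]] c [ 0.5334 -0.0133  0.027 ] sides [0.0356 0.0578 0.0367 0.0581]
yaw long -1.6085469913227242
wedge [[0.6511, -0.3121, 0.0], [0.6515, -0.3346, -0.0], [0.5257, -0.3435, 0.0], [0.5237, -0.3203, 0.0]] c [ 0.588  -0.3276 -0.    ] sides [0.1277 0.0225 0.1261 0.0233]
yaw 0.06724896914848506
234 230 [ 0.4568 -0.1134  0.0013]
170 225 [0.466  0.0072 0.0178]
181 190 [ 0.5315 -0.0145  0.0287]
345 180 [ 0.55   -0.3299  0.0196]
343 140 [ 0.6336 -0.3305  0.0087]
400 230 [ 4.533e-01 -4.374e-01  1.000e-04]
[[166, 160, 107], [165, 156, 104], [164, 168, 148], [165, 170, 149], [165, 170, 149], [164, 170, 149], [59, 47, 36], [49, 28, 15], [49, 28, 13], [51, 30, 18], [51, 29, 16], [50, 29, 16], [123, 109, 68], [167, 150, 100]]
```

```bash
cat >> h.py <<'E'
BO=np.array([0.537,-0.1135,0.018]); BY=-1.4825
def b2w(x,y,z=0):
    c,s=np.cos(BY),np.sin(BY); return np.array([BO[0]+c*x-s*y,BO[1]+s*x+c*y,BO[2]+z])
def w2b(p):
    c,s=np.cos(BY),np.sin(BY); d=np.asarray(p)-BO; return np.array([c*d[0]+s*d[1],-s*d[0]+c*d[1],d[2]])
def plan(p,yaw):
    """yaw = world direction angle wanted for tool x axis (mod pi). prints rows-level needs"""
    s=monitor.get_state(); T=R.from_rotvec(s['tool_rot']); p0=np.array(s['position'])
    X=T.as_matrix(); print('t',round(s['time'],2),'pos',np.round(p0,4),'board',np.round(w2b(p0),4),'grip',round(s['grip_width'],3),'F',np.round(s['ft_force'],1),'q',np.round(s['joint_positions'],2))
    print('tool x yaw',np.round(np.degrees(np.arctan2(X[1,0],X[0,0])),2),'z axis',np.round(X[:,2],4))
    if p is None: return
    print('shift in current tool axes',np.round(X.T@(np.asarray(p)-p0),4))
    des=[]
    for k in (0,1):
        a=yaw+k*np.pi
        D=np.array([[np.cos(a),np.sin(a),0],[np.sin(a),-np.cos(a),0],[0,0,-1]]).T
        D=np.column_stack([[np.cos(a),np.sin(a),0],np.cross([0,0,-1],[np.cos(a),np.sin(a),0]),[0,0,-1]])
        print(' opt',k,'turn deg tool',np.round(np.degrees(R.from_matrix(X.T@D).as_rotvec()),2),'shift in final axes',np.round(D.T@(np.asarray(p)-p0),4))
E
python3 - <<'E'
from h import *
im=load('top0')
for n,p,z in [('fence side start corner inner',(45,213),.025),('bar lo end',(347,395),.029),('bar hi',(328,188),.029),('endfence tip',(398,257),.025),('thin',(680,83.5),.0025),('thick',(703,306),.02),('break',(695,196),.02)]:
    u,v=(p[0]+.5)/3.6+149.5,(p[1]+.5)/3.6+109.5
    w=px2w(im,u,v,z); print(n,np.round(w,4),np.round(w2b(w)*1e3,1))
print(w2b([.5334,-.0133,.027]))
plan([0.541,-0.328,0.10],0.041)
E
```

```text
fence side start corner inner [0.5742 0.0231 0.025 ] [-132.7   49.     7. ]
bar lo end [ 0.4737 -0.1381  0.029 ] [ 18.9 -65.2  11. ]
bar hi [ 0.5855 -0.1283  0.029 ] [19. 47. 11.]
endfence tip [ 0.5483 -0.1654  0.025 ] [52.7  6.7  7. ]
thin [ 0.6505 -0.323   0.0025] [218.7  94.6 -15.5]
thick [ 0.521  -0.3287  0.02  ] [212.9 -34.9   2. ]
break [ 0.5816 -0.3264  0.02  ] [216.   25.7   2. ]
[-0.10012712  0.00524982  0.009     ]
t 0.15 pos [ 0.2238 -0.6098  0.2217] board [ 0.4668 -0.3557  0.2037] grip 1.001 F [-0.4 -0.4  0.4] q [ 1.23  0.32 -0.07  1.45  0.02  1.37 -0.06]
tool x yaw 20.16 z axis [-6.0e-04  1.4e-03 -1.0e+00]
shift in current tool axes [ 0.3949 -0.1551  0.1219]
 opt 0 turn deg tool [-0.08  0.02 17.81] shift in final axes [ 0.3285 -0.2686  0.1217]
 opt 1 turn deg tool [-2.0000e-02 -1.2000e-01 -1.6219e+02] shift in final axes [-0.3285  0.2686  0.1217]
```

```bash
python3 -m pendant '[[[0,0,0],[0.03,-0.012,0],-1],[[0,0,0],[0.055,-0.0215,0],-1],[[0,0,0],[0.06,-0.0235,0],-1],[[0,0,0],[0.06,-0.0235,0],-1],[[0,0,0],[0.06,-0.0235,0],-1],[[0,0,0],[0.06,-0.0235,0],-1],[[0,0,0],[0.045,-0.0176,0],-1],[[0,0,0],[0.025,-0.01,0],-1]]' 20; python3 -m pendant '[[[0,0,9],[0,0,0.0],0],[[0,0,8.8],[0,0,0],0],[[0,0,0],[0,0,0.02],-0.1],[[0,0,0],[0,0,0.02],-0.1],[[0,0,0],[0,0,0.0],-0.1]]'
python3 - <<'E'
from h import *
plan([0.541,-0.328,0.10],0.041)
im=snap('wrist','wrist1')
E
```

```text
time: 1.15
position: [0.5377, -0.3302, 0.2222]
tool_rot: [-3.091, -0.556, -0.001]
ft_force: [-0.2, -0.4, -0.6]
grip_width: 0.999
time: 1.78
position: [0.5336, -0.3328, 0.179]
tool_rot: [-3.138, -0.067, 0.008]
ft_force: [-0.3, -0.2, -0.3]
grip_width: 0.571
t 1.77 pos [ 0.5336 -0.3328  0.179 ] board [ 0.2181 -0.0227  0.161 ] grip 0.571 F [-0.3 -0.2 -0.3] q [ 0.73  0.32 -0.26  1.55  0.08  1.29 -1.07]
tool x yaw 2.43 z axis [-0.0051  0.0031 -1.    ]
shift in current tool axes [ 0.008  -0.0042  0.079 ]
 opt 0 turn deg tool [-0.19  0.28  0.08] shift in final axes [ 0.0076 -0.0045  0.079 ]
 opt 1 turn deg tool [  -0.45   -0.3  -179.92] shift in final axes [-0.0076  0.0045  0.079 ]
```

View pics/wrist1.png

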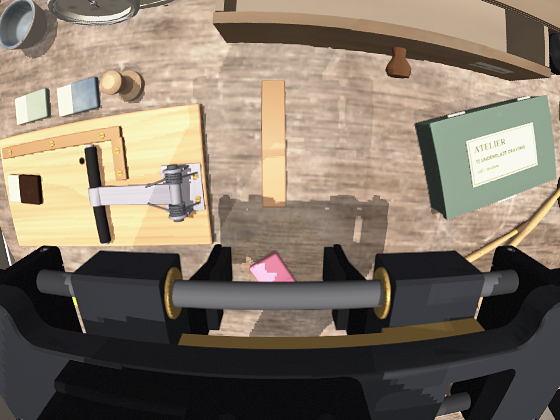

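The wrist view shows the wedge from its thin end at (273,80) to its thick end at (275,207), with clear table around it. I'll check its position with the fisheye model.

```bash
cat >> h.py <<'E'
def fpx(im,u,v,z):
    a=(u-im['cx'])/im['fx']; b=(v-im['cy'])/im['fy']; th=np.hypot(a,b); k=np.sin(th)/max(th,1e-9)
    d=np.array([a*k,-b*k,-np.cos(th)]); M=np.linalg.inv(im['world_to_cam']); d=M[:3,:3]@d
    return M[:3,3]+d*(z-M[2,3])/d[2]
E
python3 - <<'E'
from h import *
im=load('wrist1')
for u,v,z in [(262,81,.0025),(284,80,.0025),(262,207,.02),(286,206,.02),(203,104,.018),(213,243,.018),(122,150,.018)]:
    w=fpx(im,u,v,z); print(u,v,np.round(w,4),np.round(w2b(w)*1e3,1))
E
```

```text
262 81 [ 0.6494 -0.3133  0.0025] [208.9  94.4 -15.5]
284 80 [ 0.6514 -0.3357  0.0025] [231.4  94.3 -15.5]
262 207 [ 0.5205 -0.3187  0.02  ] [203.  -34.5   2. ]
286 206 [ 0.5226 -0.3432  0.02  ] [227.6 -34.6   2. ]
203 104 [ 0.6239 -0.2561  0.018 ] [149.7  74.    0. ]
213 243 [ 0.4773 -0.2665  0.018 ] [147.1 -72.9   0. ]
122 150 [ 0.5774 -0.1652  0.018 ] [55.1 35.7  0. ]
```

```bash
python3 -m pendant '[[[0,0,0],[0.0075,-0.004,0.04],-0.1],[[0,0,0],[0,0,0.05],-0.1],[[0,0,0],[0,0,0.03],-0.1],[[0,0,0],[0,0,0.02],-0.1],[[0,0,0],[0,0,0.0],-0.1]]'
python3 - <<'E'
from h import *
plan([0.541,-0.329,0.004],0.046)
E
```

```text
time: 2.45
position: [0.5422, -0.3291, 0.0416]
tool_rot: [-3.14, -0.065, 0.003]
ft_force: [0.7, 0.0, 0.1]
grip_width: 0.548
t 2.45 pos [ 0.5422 -0.3291  0.0416] board [ 0.2152 -0.0138  0.0236] grip 0.548 F [0.7 0.  0.1] q [ 0.71  0.44 -0.25  1.67  0.12  1.04 -1.12]
tool x yaw 2.37 z axis [-0.0017  0.0011 -1.    ]
shift in current tool axes [-0.0012 -0.0001  0.0376]
 opt 0 turn deg tool [-0.07  0.09 -0.27] shift in final axes [-0.0012 -0.0001  0.0376]
 opt 1 turn deg tool [1.5000e-01 1.0000e-01 1.7973e+02] shift in final axes [0.0012 0.0001 0.0376]
```

```bash
python3 -m pendant '[[[0,0,-0.3],[-0.001,0,0.02],-0.1],[[0,0,0],[0,0,0.012],-0.1],[[0,0,0],[0,0,0.005],-0.1],[[0,0,0],[0,0,0],0.2],[[0,0,0],[0,0,0],1],[[0,0,0],[0,0,0],1],[[0,0,0],[0,0,0],1],[[0,0,0],[0,0,0],1]]' 25
python3 - <<'E'
from h import *
plan(None,0)
snap('wrist','wrist2')
E
```

```text
time: 3.45
position: [0.5422, -0.3296, 0.0061]
tool_rot: [3.14, 0.073, 0.001]
ft_force: [0.0, 0.2, 2.8]
grip_width: 0.274
t 3.45 pos [ 0.5422 -0.3296  0.0061] board [ 0.2157 -0.0139 -0.0119] grip 0.274 F [0.  0.2 2.8] q [ 0.7   0.48 -0.25  1.7   0.14  0.98 -1.12]
tool x yaw 2.65 z axis [ 7.e-04 -5.e-04 -1.e+00]
```

View pics/wrist2.png

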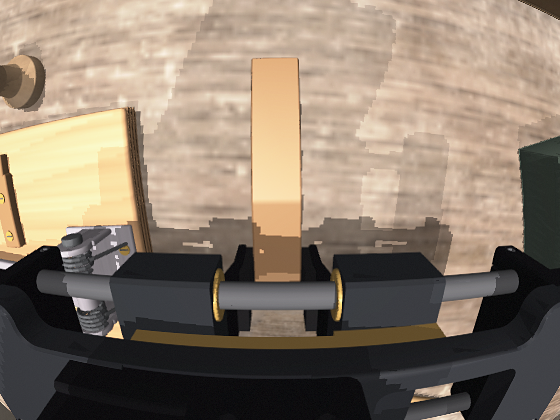

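The wedge is gripped (opening 0.274, about 24 mm), with its thin end at about (275,59) and the slope break at (276,203). Lifting next.

```bash
python3 - <<'E'
from h import *
im=load('wrist2')
for u,v,z in [(252,59,.0025),(298,58,.0025),(253,201,.02),(301,204,.02)]:
    w=fpx(im,u,v,z); print(u,v,np.round(w,4))
E
python3 -m pendant '[[[0,0,0],[0,0,-0.02],1],[[0,0,0],[0,0,-0.05],1],[[0,0,0],[0,0,-0.06],1],[[0,0,0],[0,0,-0.03],1],[[0,0,0],[0,0,0],1]]'
python3 - <<'E'
from h import *
snap('scene','scene3')
p=b2w(-.053-.045-.02,-.049,0.04); print(p)
plan(p,BY)
E
```

```text
252 59 [ 0.6493 -0.313   0.0025]
298 58 [ 0.6508 -0.3361  0.0025]
253 201 [ 0.5797 -0.3174  0.02  ]
301 204 [ 0.5793 -0.3402  0.02  ]
time: 4.12
position: [0.5438, -0.3303, 0.1702]
tool_rot: [3.137, 0.073, 0.01]
ft_force: [0.7, -0.3, -1.4]
grip_width: 0.273
[ 4.77785450e-01 -2.80579912e-04  5.80000000e-02]
t 4.17 pos [ 0.5424 -0.3297  0.1674] board [ 0.2158 -0.0137  0.1494] grip 0.275 F [ 0.6 -0.2 -1.5] q [ 0.72  0.33 -0.27  1.56  0.09  1.26 -1.09]
tool x yaw 2.66 z axis [ 0.0024 -0.0018 -1.    ]
shift in current tool axes [-0.0495 -0.3323  0.1087]
 opt 0 turn deg tool [-1.00e-02 -1.90e-01  8.76e+01] shift in final axes [-0.3338  0.0353  0.1094]
 opt 1 turn deg tool [ 1.90e-01 -1.00e-02 -9.24e+01] shift in final axes [ 0.3338 -0.0353  0.1094]
```

View pics/scene3.png

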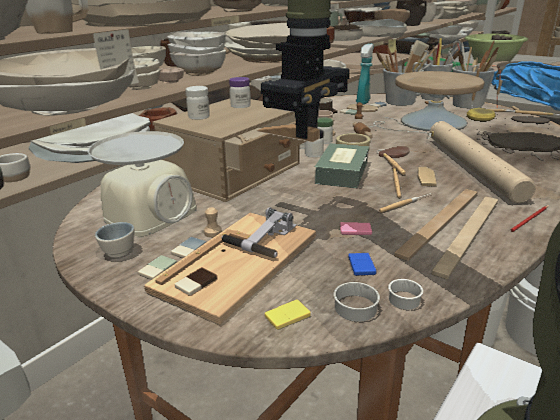

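The grip offset is known: the tip is 108 mm ahead of the TCP, and the underside is 6 mm below the TCP. Turning the wedge +88° from this grasp would take joint 7 past its range (about -3.1 rad). I'll set the wedge down, flip the hand half a turn and regrip.

```bash
python3 -m pendant '[[[0,0,0],[0,0,0.03],1],[[0,0,0],[0,0,0.06],1],[[0,0,0],[0,0,0.05],1],[[0,0,0],[0,0,0.016],1],[[0,0,0],[0,0,0],1],[[0,0,0],[0,0,0],1]]'
python3 - <<'E'
from h import *
plan(None,0)
E
```

```text
time: 4.92
position: [0.5427, -0.3299, 0.0106]
tool_rot: [3.14, 0.073, 0.003]
ft_force: [0.4, 0.2, -0.3]
grip_width: 0.275
t 4.92 pos [ 0.5427 -0.3299  0.0106] board [ 0.216  -0.0134 -0.0074] grip 0.275 F [ 0.4  0.2 -0.3] q [ 0.7   0.48 -0.25  1.7   0.14  0.98 -1.12]
tool x yaw 2.65 z axis [ 0.0016 -0.001  -1.    ]
```

```bash
python3 -m pendant '[[[0,0,0],[0,0,0.0045],1],[[0,0,0],[0,0,0],1],[[0,0,0],[0,0,0],-0.1],[[0,0,0],[0,0,0],-0.1],[[0,0,0],[0,0,-0.02],-0.1],[[0,0,0],[0,0,-0.03],-0.1],[[0,0,-6],[0,0,0],-0.1],[[0,0,-10],[0,0,0],-0.1]]'
python3 -m pendant '[[[0,0,-10.5],[0,0,0],-0.1],[[0,0,-10.5],[0,0,0],-0.1],[[0,0,-10.5],[0,0,0],-0.1],[[0,0,-10.5],[0,0,0],-0.1],[[0,0,-10.5],[0,0,0],-0.1],[[0,0,-10.5],[0,0,0],-0.1],[[0,0,-10.5],[0,0,0],-0.1],[[0,0,-10.5],[0,0,0],-0.1]]'
python3 -m pendant '[[[0,0,-10.5],[0,0,0],-0.1],[[0,0,-10.5],[0,0,0],-0.1],[[0,0,-10.5],[0,0,0],-0.1],[[0,0,-10.5],[0,0,0],-0.1],[[0,0,-10.5],[0,0,0],-0.1],[[0,0,-10.5],[0,0,0],-0.1],[[0,0,-10.5],[0,0,0],-0.1],[[0,0,-6.5],[0,0,0],-0.1]]'
python3 - <<'E'
from h import *
plan([0.5415,-0.3297,0.0061],0.046)
snap('wrist','wrist4')
snap('top','top4')
E
```

```text
time: 5.92
position: [0.5428, -0.3299, 0.0576]
tool_rot: [3.096, 0.517, 0.003]
ft_force: [0.5, 0.6, 0.3]
grip_width: 0.553
time: 6.92
position: [0.5423, -0.33, 0.0568]
tool_rot: [1.955, 2.457, -0.001]
ft_force: [-0.6, -0.0, 0.2]
grip_width: 0.546
time: 7.92
position: [0.5421, -0.3302, 0.0566]
tool_rot: [-0.078, 3.14, -0.003]
ft_force: [-0.5, 0.1, -0.3]
grip_width: 0.552
t 7.92 pos [ 0.5421 -0.3302  0.0566] board [ 0.2163 -0.014   0.0386] grip 0.552 F [-0.5  0.1 -0.3] q [ 1.14  0.56 -0.84  1.65  0.45  1.13  1.81]
tool x yaw -177.14 z axis [ 8.0e-04 -1.7e-03 -1.0e+00]
shift in current tool axes [0.0006 0.0006 0.0505]
 opt 0 turn deg tool [-7.0000e-02 -1.5000e-01 -1.7978e+02] shift in final axes [-0.0006 -0.0006  0.0505]
 opt 1 turn deg tool [-0.1   0.04  0.22] shift in final axes [0.0006 0.0006 0.0505]
```

View pics/top4.png

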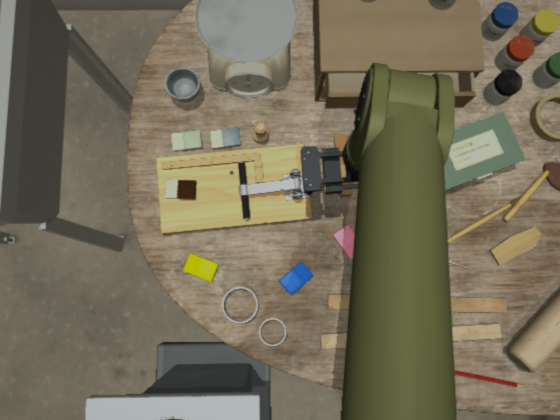

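View pics/wrist4.png

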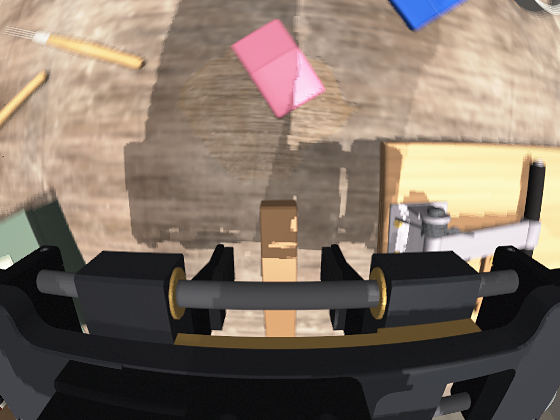

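```bash
python3 -m pendant '[[[0,0,0.2],[0.0005,0.0005,0.03],-0.1],[[0,0,0],[0,0,0.0195],-0.1],[[0,0,0],[0,0,0],0.3],[[0,0,0],[0,0,0],1],[[0,0,0],[0,0,0],1],[[0,0,0],[0,0,0],1],[[0,0,0],[0,0,0],1]]' 30
python3 - <<'E'
from h import *
plan(None,0)
E
python3 -m pendant '[[[0,0,0],[0,0,-0.02],1],[[0,0,0],[0,0,-0.04],1],[[0,0,0],[0,0,-0.04],1],[[0,0,0],[0,0,-0.01],1],[[0,0,0],[0,0,0],1]]'
python3 - <<'E'
from h import *
plan(b2w(-.11,-.049,0.04),BY)
E
```

```text
time: 8.9
position: [0.5421, -0.3292, 0.0066]
tool_rot: [-0.067, 3.139, -0.002]
ft_force: [-0.3, 0.2, 5.3]
grip_width: 0.276
t 8.9 pos [ 0.5421 -0.3292  0.0066] board [ 0.2153 -0.0139 -0.0114] grip 0.276 F [-0.3  0.2  5.3] q [ 1.12  0.62 -0.8   1.68  0.5   1.06  1.77]
tool x yaw -177.55 z axis [ 0.0014 -0.001  -1.    ]
time: 9.52
position: [0.5414, -0.3291, 0.1162]
tool_rot: [-0.067, 3.14, -0.002]
ft_force: [-0.4, 0.7, -1.3]
grip_width: 0.274
t 9.53 pos [ 0.5414 -0.3291  0.1162] board [ 0.2152 -0.0146  0.0982] grip 0.274 F [-0.4  0.7 -1.3] q [ 1.17  0.5  -0.87  1.6   0.4   1.23  1.84]
tool x yaw -177.55 z axis [ 6.0e-04 -1.1e-03 -1.0e+00]
shift in current tool axes [0.0492 0.3233 0.0578]
 opt 0 turn deg tool [-7.000e-02 -3.000e-02 -9.261e+01] shift in final axes [-0.3252  0.0344  0.0582]
 opt 1 turn deg tool [-3.000e-02  7.000e-02  8.739e+01] shift in final axes [ 0.3252 -0.0344  0.0582]
```

```bash
python3 -m pendant '[[[0,0,0],[0.003,0.023,0],1],[[0,0,0],[0.007,0.045,0],1],[[0,0,0],[0.008,0.05,0],1],[[0,0,0],[0.008,0.05,0],1],[[0,0,0],[0.008,0.05,0],1],[[0,0,0],[0.008,0.05,0],1],[[0,0,0],[0.005,0.037,0],1],[[0,0,0],[0.002,0.018,0],1]]'
python3 -m pendant '[[[0,0,10],[0,0,0],1],[[0,0,10.5],[0,0,0],1],[[0,0,10.5],[0,0,0],1],[[0,0,10.5],[0,0,0],1],[[0,0,10.5],[0,0,0],1],[[0,0,10.5],[0,0,0],1],[[0,0,10.5],[0,0,0],1],[[0,0,10],[0,0,0],1]]'
python3 -m pendant '[[[0,0,4.4],[0,0,0],1],[[0,0,0],[0,0,0],1],[[0,0,0],[0,0,0],1]]'
python3 - <<'E'
from h import *
plan(b2w(-.105,-.049,0.026),BY)
snap('wrist','wrist5');snap('top','top5');snap('scene','scene5')
E
```

```text
time: 10.52
position: [0.477, -0.0066, 0.1144]
tool_rot: [0.071, -3.139, 0.0]
ft_force: [-0.3, -0.9, -0.7]
grip_width: 0.271
time: 11.52
position: [0.4782, -0.0096, 0.1147]
tool_rot: [-2.039, -2.388, 0.001]
ft_force: [-0.1, -0.5, 0.2]
grip_width: 0.268
time: 11.9
position: [0.4783, -0.0088, 0.1151]
tool_rot: [-2.12, -2.317, 0.001]
ft_force: [0.0, -0.1, 0.4]
grip_width: 0.272
t 11.9 pos [ 0.4783 -0.0088  0.1151] board [-0.1095 -0.0492  0.0971] grip 0.272 F [ 0.  -0.1  0.4] q [ 0.88  0.11 -0.95  1.97  0.1   1.11 -0.03]
tool x yaw 95.09 z axis [-8.e-04  2.e-04 -1.e+00]
shift in current tool axes [-0.0045  0.0003  0.0711]
 opt 0 turn deg tool [ 3.0000e-02 -7.0000e-02 -1.7997e+02] shift in final axes [ 0.0045 -0.0002  0.0711]
 opt 1 turn deg tool [-0.04 -0.02  0.03] shift in final axes [-0.0045  0.0002  0.0711]
```

View pics/top5.png

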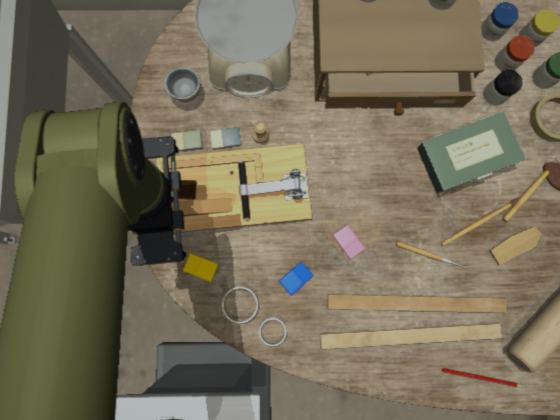

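View pics/scene5.png

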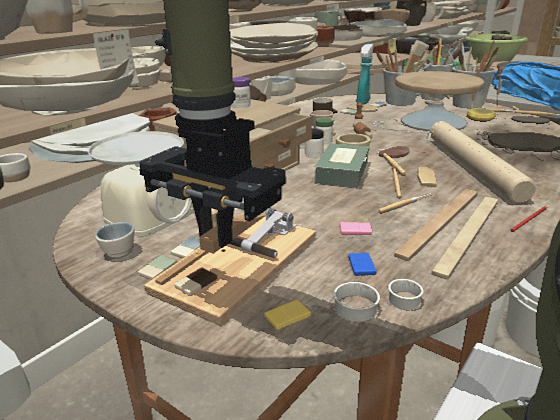

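View pics/wrist5.png

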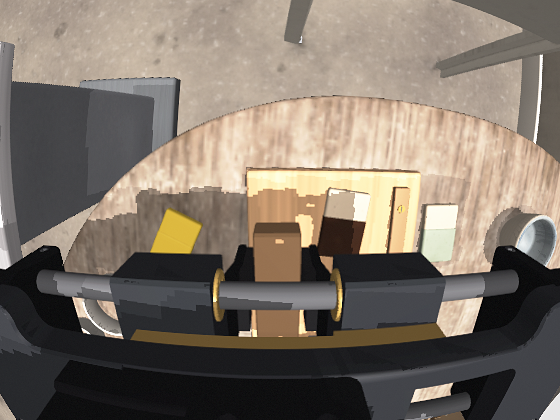

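The wrist view shows the wedge square in the hand, its thick end towards the camera at (277,235), with the tile beside it from (329,188) to (361,258). I'll measure the tile's clearance to the finger.

Run:
```python
from h import *
im=load('wrist5')
for u,v,z in [(329,188,.027),(369,193,.027),(361,258,.027),(319,255,.027),(247,170,.018),(419,172,.018),(391,188,.025)]:
    w=fpx(im,u,v,z); print(u,v,np.round(w,4),np.round(w2b(w)*1e3,1))
c=im['color'][160:340,210:450,::-1]
cv2.imwrite('pics/c5.png',cv2.resize(c,None,fx=3.3,fy=3.3))
```

```text
329 188 [0.517  0.0169 0.027 ] [-131.6   -8.4    9. ]
369 193 [0.5506 0.0161 0.027 ] [-127.8   25.     9. ]
361 258 [ 0.5536 -0.0413  0.027 ] [-70.4  22.9   9. ]
319 255 [ 0.5164 -0.0411  0.027 ] [-73.9 -14.2   9. ]
247 170 [0.4506 0.0239 0.018 ] [-144.5  -74.     0. ]
419 172 [0.5965 0.0374 0.018 ] [-145.1   72.5    0. ]
391 188 [0.5698 0.0218 0.025 ] [-131.9   44.6    7. ]
```

View pics/c5.png

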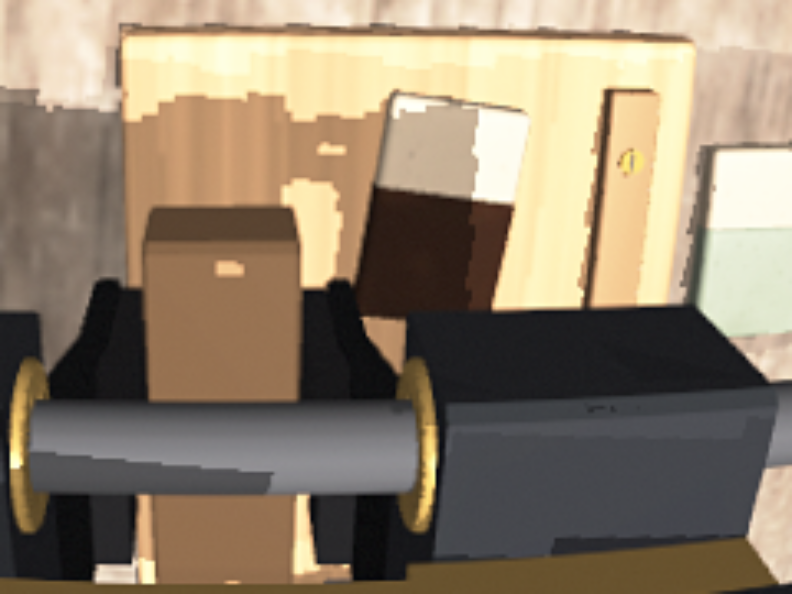

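```bash
python3 -m pendant '[[[0,0,0],[-0.0105,-0.001,0.02],1],[[0,0,0],[0,0,0.04],1],[[0,0,0],[0,0,0.02],1],[[0,0,0],[0,0,0.006],1],[[0,0,0],[0,0,0],1],[[0,0,0],[0,0,0],1]]'
python3 - <<'E'
from h import *
plan(b2w(-.099,-.050,0.0075),BY)
snap('scene','scene6')
im=load('scene6')
c=im['color'][170:330,120:330,::-1]
cv2.imwrite('pics/c6.png',cv2.resize(c,None,fx=3.8,fy=3.7))
E
```

```text
time: 12.8
position: [0.4794, -0.0189, 0.0305]
tool_rot: [2.12, 2.316, 0.001]
ft_force: [-0.4, -1.0, -0.7]
grip_width: 0.274
t 12.8 pos [ 0.4794 -0.0189  0.0305] board [-0.0993 -0.0491  0.0125] grip 0.274 F [-0.4 -1.  -0.7] q [ 0.82  0.26 -0.9   2.05  0.26  0.94 -0.13]
tool x yaw 95.06 z axis [ 1.8e-03 -6.0e-04 -1.0e+00]
shift in current tool axes [-0.0003 -0.0009  0.005 ]
 opt 0 turn deg tool [ 7.0e-02 -1.6e-01  1.8e+02] shift in final axes [0.0003 0.0009 0.005 ]
 opt 1 turn deg tool [ 0.1   0.04 -0.  ] shift in final axes [-0.0003 -0.0009  0.005 ]
```

View pics/c6.png

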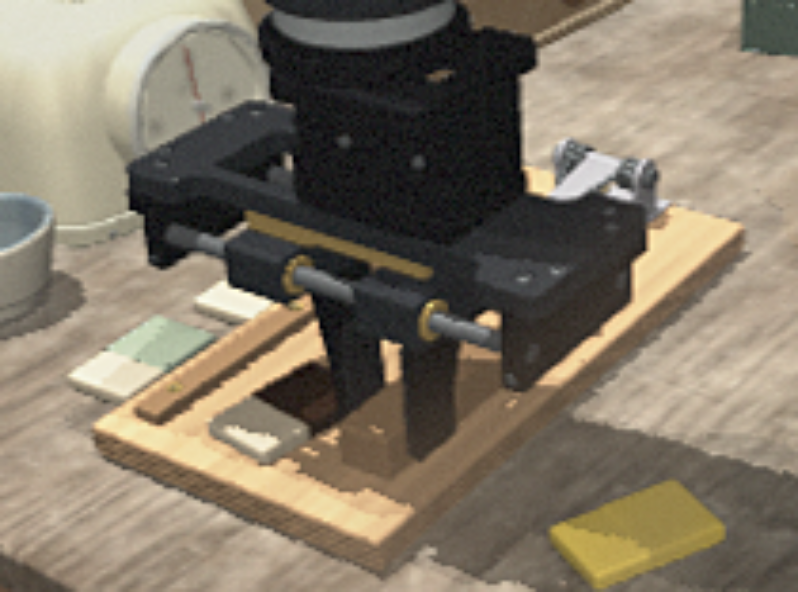

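The wedge hangs just above the board and the inner finger clears the tile. I'll lower it onto the board.

```bash
python3 -m pendant '[[[0,0,0],[0,-0.001,0.003],1],[[0,0,0],[0,0,0.0015],1],[[0,0,0],[0,0,0.001],1],[[0,0,0],[0,0,0],1]]'
python3 - <<'E'
from h import *
plan(b2w(-.099,-.050,0.0065),BY)
E
```

```text
time: 13.35
position: [0.4774, -0.0191, 0.0245]
tool_rot: [2.121, 2.317, -0.002]
ft_force: [-3.1, -0.1, 5.9]
grip_width: 0.267
t 13.35 pos [ 0.4774 -0.0191  0.0245] board [-0.0993 -0.0511  0.0065] grip 0.267 F [-3.1 -0.1  5.9] q [ 0.81  0.27 -0.9   2.05  0.26  0.94 -0.14]
tool x yaw 95.06 z axis [-7.e-04 -8.e-04 -1.e+00]
shift in current tool axes [-0.0003  0.0011  0.    ]
 opt 0 turn deg tool [6.0e-02 7.0e-02 1.8e+02] shift in final axes [ 0.0003 -0.0011  0.    ]
 opt 1 turn deg tool [-0.04  0.04 -0.  ] shift in final axes [-0.0003  0.0011  0.    ]
```

```bash
python3 -m pendant '[[[0,0,0],[-0.006,0.0005,-0.0003],1],[[0,0,0],[-0.01,0.0005,0],1],[[0,0,0],[-0.01,0,0],1],[[0,0,0],[-0.01,0,0],1],[[0,0,0],[0,0,0],1]]'
python3 - <<'E'
from h import *
plan(b2w(-.010,-.050,0.0065),BY)
snap('top','top7')
im=load('top7')
c=im['color'][110:250,150:370,::-1]
cv2.imwrite('pics/c7.png',cv2.resize(c,None,fx=3.6,fy=3.6,interpolation=cv2.INTER_CUBIC))
E
```

```text
time: 13.98
position: [0.4821, -0.0512, 0.0246]
tool_rot: [-2.118, -2.316, -0.007]
ft_force: [-0.1, 9.6, 4.1]
grip_width: 0.271
t 13.97 pos [ 0.4821 -0.0512  0.0246] board [-0.0669 -0.0492  0.0066] grip 0.271 F [-0.1  9.6  4.1] q [ 0.86  0.28 -0.88  2.04  0.26  0.94 -0.07]
tool x yaw 95.11 z axis [ 5.0e-04  5.4e-03 -1.0e+00]
shift in current tool axes [-0.0569 -0.0009 -0.0002]
 opt 0 turn deg tool [ 4.8000e-01  9.0000e-02 -1.7994e+02] shift in final axes [0.0569 0.0008 0.0001]
 opt 1 turn deg tool [ 0.06 -0.31  0.05] shift in final axes [-0.0569 -0.0008  0.0001]
```

View pics/c7.png

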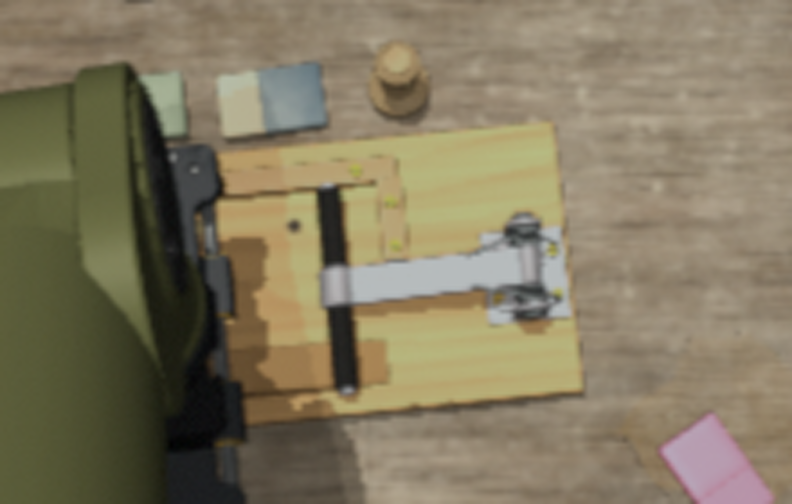

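The tip has passed under the bar, at crop (387,360), with a 9.6 N push. Carrying on.

```bash
python3 -m pendant '[[[0,0,0],[-0.01,0,0],1],[[0,0,0],[-0.01,0,0],1],[[0,0,0],[-0.01,0,0],1],[[0,0,0],[-0.01,0,0],1],[[0,0,0],[-0.01,0,0],1],[[0,0,0],[-0.002,0,0],1],[[0,0,0],[0,0,0],1]]'
python3 - <<'E'
from h import *
plan(b2w(-.010,-.050,0.0065),BY)
snap('top','top8')
im=load('top8')
c=im['color'][110:250,150:370,::-1]
cv2.imwrite('pics/c8.png',cv2.resize(c,None,fx=3.6,fy=3.6,interpolation=cv2.INTER_CUBIC))
E
```

```text
time: 14.9
position: [0.4868, -0.1047, 0.0245]
tool_rot: [-2.12, -2.317, -0.004]
ft_force: [-0.4, 5.8, 4.5]
grip_width: 0.27
t 14.9 pos [ 0.4868 -0.1047  0.0245] board [-0.0132 -0.0492  0.0065] grip 0.27 F [-0.4  5.8  4.5] q [ 0.93  0.31 -0.85  2.01  0.28  0.95  0.03]
tool x yaw 95.1 z axis [ 9.e-04  3.e-03 -1.e+00]
shift in current tool axes [-0.0032 -0.0008  0.    ]
 opt 0 turn deg tool [ 2.6000e-01  1.0000e-01 -1.7996e+02] shift in final axes [0.0032 0.0008 0.    ]
 opt 1 turn deg tool [ 0.06 -0.17  0.04] shift in final axes [-0.0032 -0.0008  0.    ]
```

View pics/c8.png

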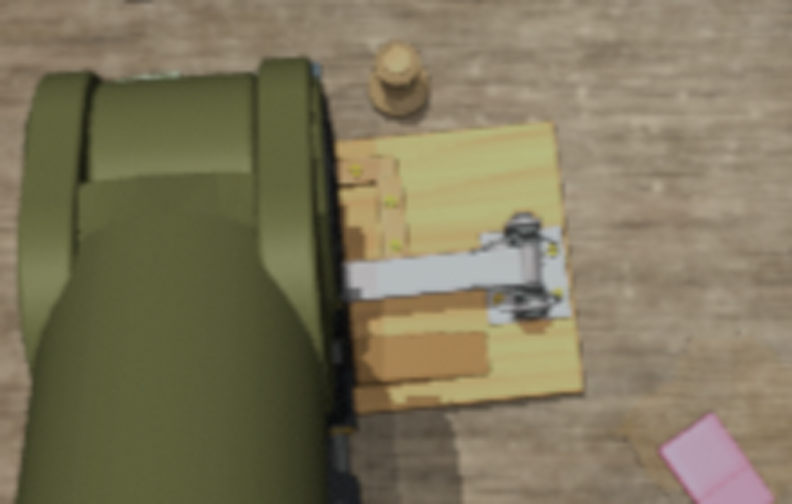

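```bash
python3 -m pendant '[[[0,0,0],[-0.003,-0.0005,0],1],[[0,0,0],[0,0,0],1]]'
python3 - <<'E'
from h import *
plan(None,BY)
E
python3 -m pendant '[[[0,0,0],[0,0,0],0.3],[[0,0,0],[0,0,0],0.3],[[0,0,0],[0,0,0],0.25]]'
python3 -m pendant '[[[0,0,0],[0,0,-0.02],0.25],[[0,0,0],[0,0,-0.04],0.25],[[0,0,0],[0.04,0,-0.04],0.25],[[0,0,0],[0.06,0.02,0],0.2],[[0,0,0],[0.04,0.02,0],0.2],[[0,0,0],[0,0,0],0.2]]'
python3 - <<'E'
from h import *
plan(b2w(-.10,.005,0.04),-1.6085)
snap('scene','scene9');snap('wrist','wrist9')
im=load('scene9')
c=im['color'][170:330,120:330,::-1]
cv2.imwrite('pics/c9.png',cv2.resize(c,None,fx=3.8,fy=3.7))
E
```

```text
time: 15.2
position: [0.4867, -0.106, 0.0245]
tool_rot: [-2.118, -2.317, -0.007]
ft_force: [0.2, 10.7, 4.5]
grip_width: 0.275
t 15.2 pos [ 0.4867 -0.106   0.0245] board [-0.0119 -0.0494  0.0065] grip 0.275 F [ 0.2 10.7  4.5] q [ 0.93  0.31 -0.85  2.01  0.28  0.95  0.03]
tool x yaw 95.15 z axis [ 9.e-04  5.e-03 -1.e+00]
time: 15.58
position: [0.4857, -0.1106, 0.0242]
tool_rot: [2.123, 2.316, -0.001]
ft_force: [0.6, 0.5, 0.4]
grip_width: 0.36
time: 16.32
position: [0.5143, 0.0373, 0.1262]
tool_rot: [2.112, 2.324, 0.005]
ft_force: [-0.0, 0.1, -0.5]
grip_width: 0.4
t 16.32 pos [0.5143 0.0373 0.1262] board [-0.1522 -0.0093  0.1082] grip 0.4 F [-0.   0.1 -0.5] q [ 0.79  0.22 -1.    1.88  0.2   1.15 -0.19]
tool x yaw 95.47 z axis [ 0.0028  0.0017 -1.    ]
shift in current tool axes [-0.0524  0.0137  0.0682]
 opt 0 turn deg tool [ 1.4000e-01  2.4000e-01 -1.7237e+02] shift in final axes [ 0.05   -0.0207  0.0682]
 opt 1 turn deg tool [ 0.16 -0.09  7.63] shift in final axes [-0.05    0.0207  0.0682]
```

View pics/c9.png

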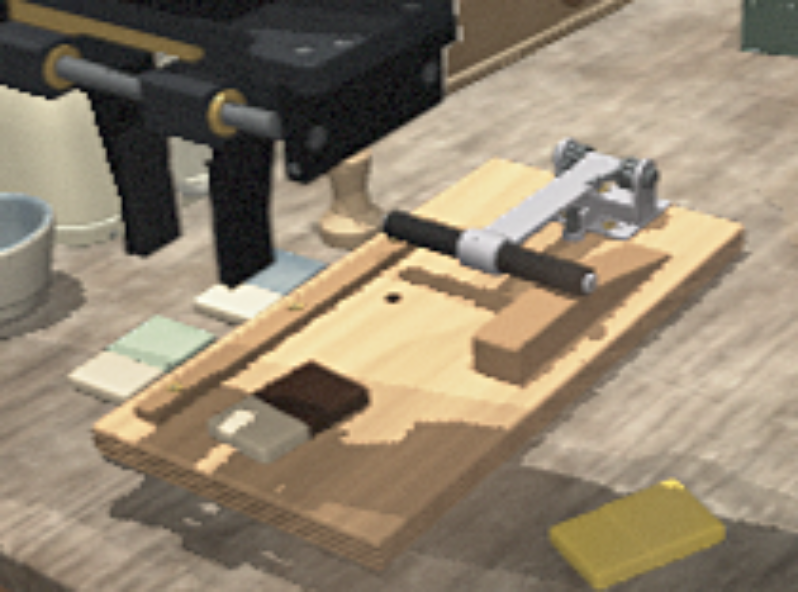

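View pics/wrist9.png

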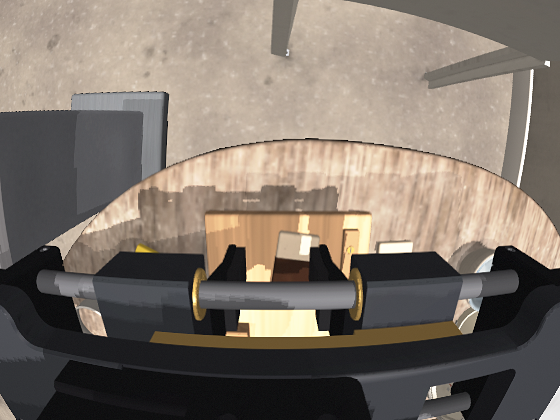

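The wedge alone holds the bar up: bar at crop (490,250), wedge under its right end, tip lying beside the bracket. On to the tile: I'll straddle it with the hand at its yaw, close lightly without lifting, and square it.

```bash
python3 -m pendant '[[[0,0,0],[-0.026,0.007,0],0.0],[[0,0,0],[-0.0265,0.0075,0],-0.04],[[0,0,6.6],[0,0,0],-0.04],[[0,0,0],[0,0,0.03],-0.04],[[0,0,0],[0,0,0.03],-0.04],[[0,0,0],[0,0,0],-0.04],[[0,0,0],[0,0,0],-0.04]]' 4
python3 - <<'E'
from h import *
plan(b2w(-.1005,.0058,0.004),-1.59)
snap('scene','scene10');snap('wrist','wrist10')
im=load('scene10')
c=im['color'][170:330,120:330,::-1]
cv2.imwrite('pics/c10.png',cv2.resize(c,None,fx=3.8,fy=3.7))
im=load('wrist10')
c=im['color'][160:340,150:400,::-1]
cv2.imwrite('pics/c10w.png',cv2.resize(c,None,fx=3.2,fy=3.2))
E
```

```text
time: 17.3
position: [0.5331, -0.0193, 0.0653]
tool_rot: [2.252, 2.189, 0.001]
ft_force: [0.1, 0.2, 0.5]
grip_width: 0.52
t 17.3 pos [ 0.5331 -0.0193  0.0653] board [-0.0942  0.0044  0.0473] grip 0.52 F [0.1 0.2 0.5] q [ 0.78  0.34 -0.9   1.89  0.3   1.05 -0.28]
tool x yaw 88.37 z axis [ 1.e-03 -1.e-04 -1.e+00]
shift in current tool axes [0.0064 0.0006 0.0433]
 opt 0 turn deg tool [ 1.0000e-02 -9.0000e-02  1.7947e+02] shift in final axes [-0.0064 -0.0007  0.0433]
 opt 1 turn deg tool [ 0.06  0.01 -0.53] shift in final axes [0.0064 0.0007 0.0433]
```

View pics/c10.png

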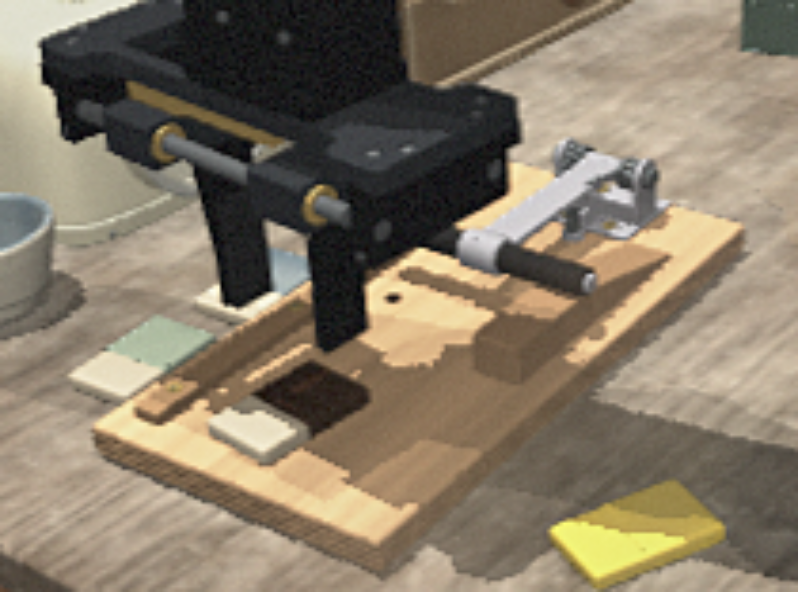

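View pics/c10w.png

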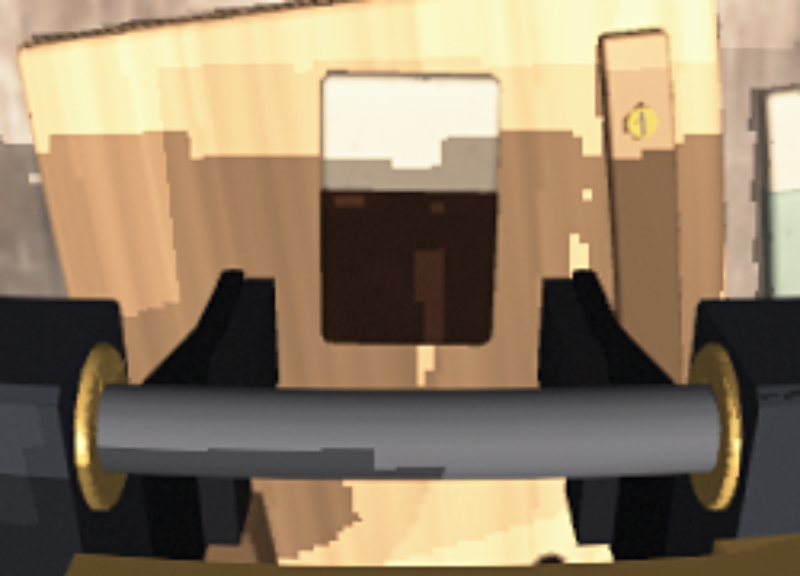

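The hand is parallel to the tile and centred on it. Lowering and closing lightly.

```bash
python3 -m pendant '[[[0,0,-0.3],[0.006,0,0.025],-0.04],[[0,0,0],[0,0,0.013],-0.04],[[0,0,0],[0,0,0.004],-0.04],[[0,0,0],[0,0,0.0],-0.04],[[0,0,0],[0,0,0.0],0.1],[[0,0,0],[0,0,0.0],0.2],[[0,0,0],[0,0,0.0],0.25],[[0,0,0],[0,0,0.0],0.25]]' 4
python3 - <<'E'
from h import *
plan(b2w(-.08,.012,0.004),BY)
E
```

```text
time: 18.4
position: [0.5331, -0.0124, 0.0228]
tool_rot: [2.245, 2.196, 0.001]
ft_force: [0.4, -0.1, 3.8]
grip_width: 0.416
t 18.4 pos [ 0.5331 -0.0124  0.0228] board [-0.101   0.005   0.0048] grip 0.416 F [ 0.4 -0.1  3.8] q [ 0.73  0.4  -0.87  1.93  0.37  0.98 -0.33]
tool x yaw 88.75 z axis [ 1.1e-03 -3.0e-04 -1.0e+00]
shift in current tool axes [-0.0201  0.0092  0.0009]
 opt 0 turn deg tool [ 3.0000e-02 -9.0000e-02  1.7369e+02] shift in final axes [ 0.021  -0.007   0.0008]
 opt 1 turn deg tool [ 0.06  0.02 -6.31] shift in final axes [-0.021   0.007   0.0008]
```

```bash
python3 -m pendant '[[[0,0,-3.2],[0,0,0],0.25],[[0,0,-3.1],[0,0,0],0.25],[[0,0,0],[-0.005,0.003,0],0.25],[[0,0,0],[-0.01,0.003,0],0.25],[[0,0,0],[-0.01,0,0],0.25],[[0,0,0],[-0.005,0,0],0.25],[[0,0,0],[0,0,0],0.25]]'
python3 - <<'E'
from h import *
plan(b2w(-.07,.012,0.004),BY)
E
python3 -m pendant '[[[0,0,0],[0,0,0],0.02],[[0,0,0],[0,0,0],0.02],[[0,0,0],[0,0,-0.02],0.02],[[0,0,0],[0,-0.02,-0.03],0.5],[[0,0,0],[0,-0.025,0],1],[[0,0,0],[0.01,0,0],1],[[0,0,0],[0,0,0],1]]' 20
python3 - <<'E'
from h import *
plan(b2w(-.07,-.035,0.004),BY)
snap('wrist','wrist11'); im=load('wrist11')
c=im['color'][160:340,150:400,::-1]
cv2.imwrite('pics/c11w.png',cv2.resize(c,None,fx=3.2,fy=3.2))
snap('scene','scene11'); im=load('scene11')
c=im['color'][170:330,120:330,::-1]
cv2.imwrite('pics/c11.png',cv2.resize(c,None,fx=3.8,fy=3.7))
E
```

```text
time: 19.27
position: [0.5418, -0.0429, 0.0225]
tool_rot: [2.122, 2.315, -0.0]
ft_force: [1.0, -0.3, 3.7]
grip_width: 0.413
t 19.27 pos [ 0.5418 -0.0429  0.0225] board [-0.0699  0.011   0.0045] grip 0.413 F [ 1.  -0.3  3.7] q [ 0.78  0.43 -0.87  1.9   0.39  0.99 -0.18]
tool x yaw 94.98 z axis [ 0.0011 -0.0011 -1.    ]
shift in current tool axes [0.0001 0.001  0.0005]
 opt 0 turn deg tool [ 1.0000e-01 -9.0000e-02  1.7993e+02] shift in final axes [-0.0001 -0.001   0.0005]
 opt 1 turn deg tool [ 0.06  0.07 -0.07] shift in final axes [0.0001 0.001  0.0005]
time: 20.15
position: [0.4963, -0.0347, 0.0731]
tool_rot: [2.119, 2.318, 0.001]
ft_force: [0.1, -0.5, -0.7]
grip_width: 0.122
t 20.15 pos [ 0.4963 -0.0347  0.0731] board [-0.0821 -0.0336  0.0551] grip 0.122 F [ 0.1 -0.5 -0.7] q [ 0.9   0.25 -0.97  1.97  0.24  1.04 -0.08]
tool x yaw 95.14 z axis [ 1.6e-03 -3.0e-04 -1.0e+00]
shift in current tool axes [-0.0121 -0.0015  0.0511]
 opt 0 turn deg tool [-4.0000e-02  1.4000e-01 -1.7991e+02] shift in final axes [0.0121 0.0014 0.0511]
 opt 1 turn deg tool [0.09 0.03 0.09] shift in final axes [-0.0121 -0.0014  0.0511]
```

View pics/c11w.png

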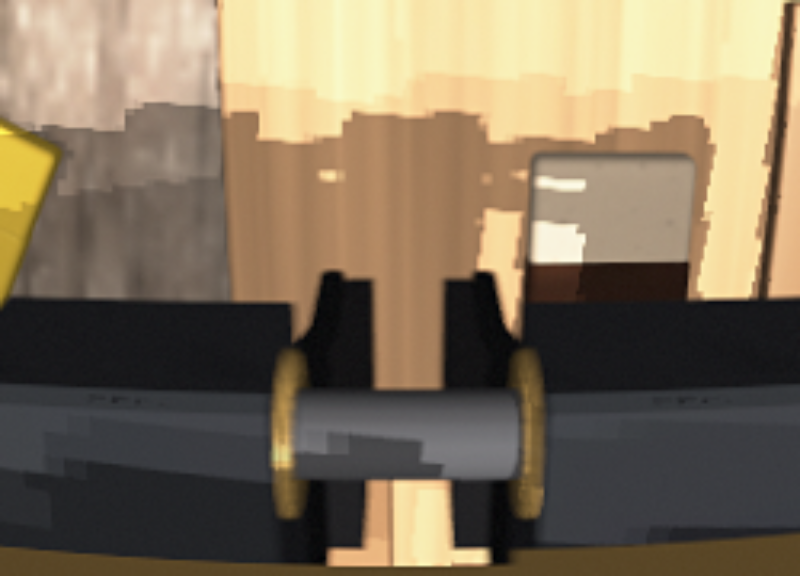

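View pics/c11.png

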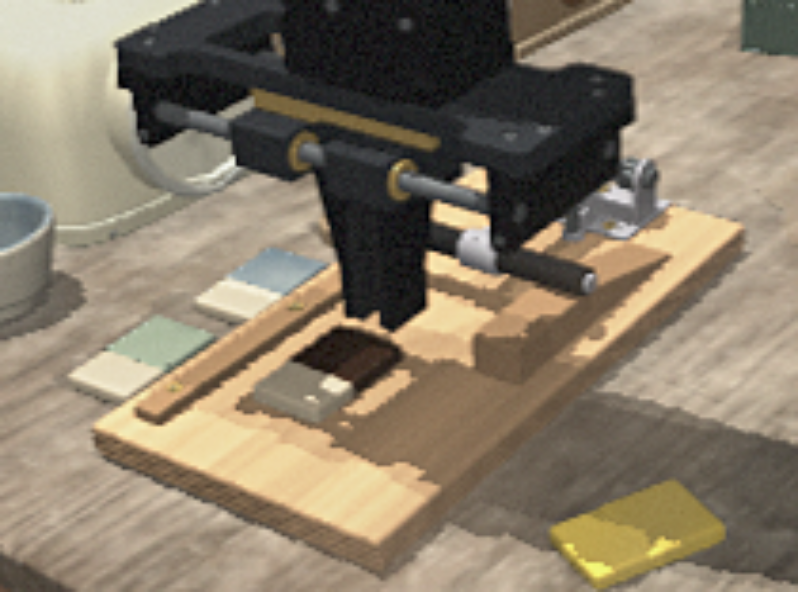

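The tile is now square to the board at about (-70, 11) mm. I'll push it sideways against the side fence with the shut fingers.

```bash
python3 -m pendant '[[[0,0,0.1],[-0.012,-0.001,0.025],1],[[0,0,0],[0,0,0.02],1],[[0,0,0],[0,0,0.005],1],[[0,0,0],[0,0.008,0],1],[[0,0,0],[0,0.008,0],1],[[0,0,0],[0,0.006,0],1],[[0,0,0],[0,0.004,0],1],[[0,0,0],[0,0,0],1]]' 20
python3 - <<'E'
from h import *
plan(b2w(-.07,-.004,0.004),BY)
E
```

```text
time: 21.25
position: [0.5219, -0.0453, 0.0225]
tool_rot: [2.123, 2.315, 0.001]
ft_force: [0.5, -0.5, 0.1]
grip_width: 0.008
t 21.25 pos [ 0.5219 -0.0453  0.0225] board [-0.0692 -0.009   0.0045] grip 0.008 F [ 0.5 -0.5  0.1] q [ 0.82  0.39 -0.89  1.95  0.37  0.97 -0.16]
tool x yaw 94.97 z axis [ 6.e-04  1.e-04 -1.e+00]
shift in current tool axes [0.0008 0.005  0.0005]
 opt 0 turn deg tool [-0.0000e+00 -5.0000e-02  1.7991e+02] shift in final axes [-0.0008 -0.005   0.0005]
 opt 1 turn deg tool [ 0.03 -0.   -0.09] shift in final axes [0.0008 0.005  0.0005]
```

```bash
python3 -m pendant '[[[0,0,0],[0,0.003,0],1],[[0,0,0],[0,0.002,0],1],[[0,0,0],[0,0,0],1]]' 
python3 -m pendant '[[[0,0,0],[0,0.0015,0],1],[[0,0,0],[0,0,0],1]]'
python3 - <<'E'
from h import *
plan(None,BY)
snap('wrist','wrist12'); im=load('wrist12')
c=im['color'][160:340,190:440,::-1]
cv2.imwrite('pics/c12w.png',cv2.resize(c,None,fx=3.2,fy=3.2))
E
```

```text
time: 21.62
position: [0.5266, -0.045, 0.0224]
tool_rot: [2.123, 2.315, 0.0]
ft_force: [-0.6, 0.1, 0.6]
grip_width: 0.004
time: 21.88
position: [0.528, -0.0449, 0.0223]
tool_rot: [2.123, 2.315, 0.0]
ft_force: [0.5, -0.9, 0.5]
grip_width: 0.002
t 21.88 pos [ 0.528  -0.0449  0.0223] board [-0.0691 -0.0029  0.0043] grip 0.002 F [ 0.5 -0.9  0.5] q [ 0.81  0.4  -0.89  1.93  0.37  0.98 -0.17]
tool x yaw 94.96 z axis [ 2.e-04 -1.e-04 -1.e+00]
```

View pics/c12w.png

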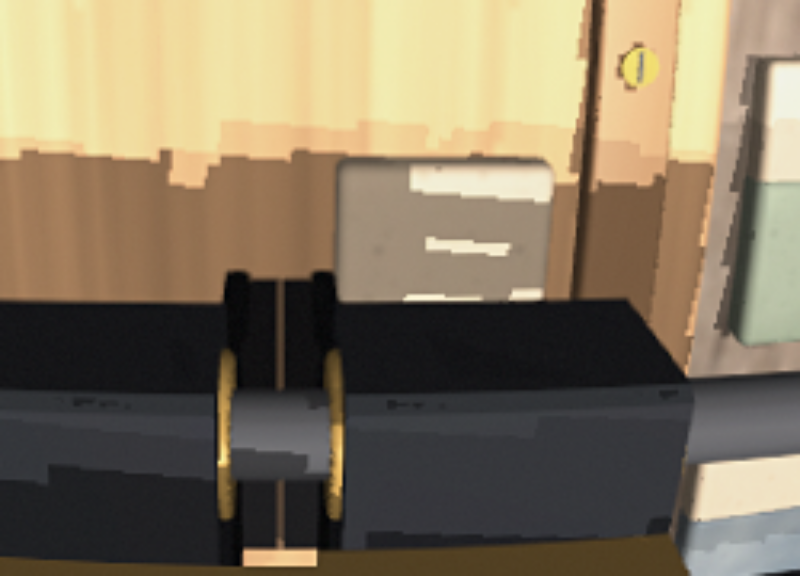

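The tile is pushed but about 5 mm short of the fence: its edge is at crop x 550, the fence at 578. I'll keep going in small steps and watch the force.

```bash
python3 -m pendant '[[[0,0,0],[0,0.002,0],1],[[0,0,0],[0,0.001,0],1],[[0,0,0],[0,0,0],1]]'; python3 -m pendant '[[[0,0,0],[0,0.001,0],1],[[0,0,0],[0,0,0],1]]';python3 -m pendant '[[[0,0,0],[0,0.001,0],1],[[0,0,0],[0,0,0],1]]'
```

```text
time: 22.3
position: [0.5311, -0.0446, 0.0224]
tool_rot: [2.123, 2.315, 0.0]
ft_force: [0.1, -0.5, -0.3]
grip_width: 0.001
time: 22.55
position: [0.532, -0.0445, 0.0223]
tool_rot: [2.123, 2.315, 0.0]
ft_force: [-0.2, -0.1, 0.2]
grip_width: 0.002
time: 22.8
position: [0.533, -0.0445, 0.0224]
tool_rot: [2.123, 2.315, 0.0]
ft_force: [0.4, -0.1, 0.1]
grip_width: 0.003
```

```bash
python3 -m pendant '[[[0,0,0],[0,0.001,0],1],[[0,0,0],[0,0,0],1]]'; python3 -m pendant '[[[0,0,0],[0,0.001,0],1],[[0,0,0],[0,0,0],1]]';python3 - <<'E'
from h import *
plan(None,BY)
snap('wrist','wrist13'); im=load('wrist13')
c=im['color'][160:340,190:440,::-1]
cv2.imwrite('pics/c13w.png',cv2.resize(c,None,fx=3.2,fy=3.2))
E
```

```text
time: 23.05
position: [0.534, -0.0444, 0.0223]
tool_rot: [2.123, 2.315, 0.0]
ft_force: [-0.4, -0.4, -0.0]
grip_width: -0.002
time: 23.3
position: [0.5342, -0.0445, 0.0222]
tool_rot: [-2.123, -2.315, 0.002]
ft_force: [-3.1, -0.3, 3.2]
grip_width: 0.005
t 23.3 pos [ 0.5342 -0.0445  0.0222] board [-0.069   0.0033  0.0042] grip 0.005 F [-3.1 -0.3  3.2] q [ 0.79  0.42 -0.88  1.92  0.38  0.99 -0.18]
tool x yaw 94.95 z axis [-1.6e-03 -4.0e-04 -1.0e+00]
```

View pics/c13w.png

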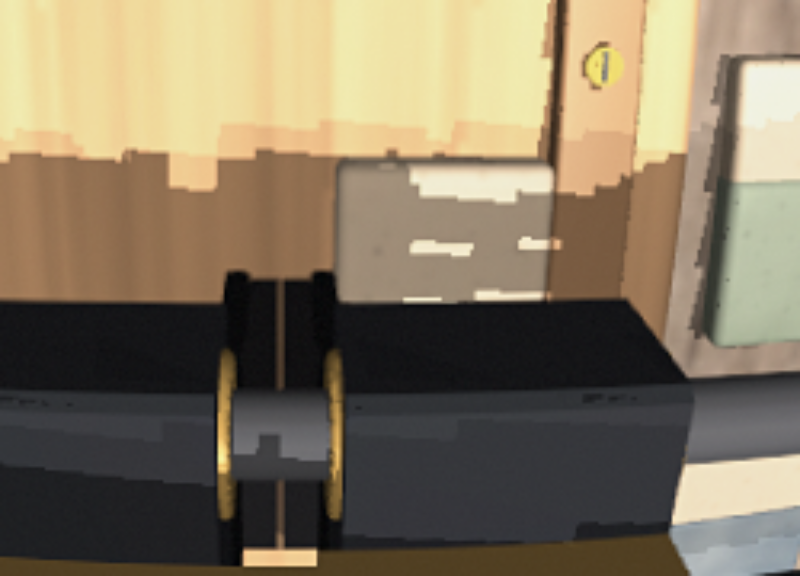

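The tile is flush with the side fence (3.1 N reaction, no visible gap at crop x 553). Now I'll push it from behind, fingers slightly apart for a wide, stable contact.

```bash
python3 -m pendant '[[[0,0,0],[0,-0.006,0],1],[[0,0,0],[0,0,-0.025],1],[[0,0,0],[0.02,0,-0.015],0.7],[[0,0,0],[0.031,0.016,0],0.68],[[0,0,0],[0.002,0.016,0],0.68],[[0,0,0],[0,0,0],0.68],[[0,0,0],[0,0,0],0.68]]'
python3 - <<'E'
from h import *
plan(b2w(-.122,.0295,0.0042),BY)
snap('wrist','wrist14'); im=load('wrist14')
c=im['color'][160:340,150:400,::-1]
cv2.imwrite('pics/c14w.png',cv2.resize(c,None,fx=3.2,fy=3.2))
snap('scene','scene14'); im=load('scene14')
c=im['color'][170:330,120:330,::-1]
cv2.imwrite('pics/c14.png',cv2.resize(c,None,fx=3.8,fy=3.7))
E
```

```text
time: 24.22
position: [0.5555, 0.0112, 0.0622]
tool_rot: [-2.123, -2.315, 0.001]
ft_force: [-0.1, -0.1, -0.4]
grip_width: 0.16
t 24.23 pos [0.5555 0.0112 0.0622] board [-0.1225  0.0294  0.0442] grip 0.16 F [-0.1 -0.1 -0.4] q [ 0.71  0.41 -0.92  1.84  0.37  1.07 -0.26]
tool x yaw 94.98 z axis [-7.e-04 -1.e-04 -1.e+00]
shift in current tool axes [-0.0005  0.0002  0.04  ]
 opt 0 turn deg tool [0.0000e+00 6.0000e-02 1.7992e+02] shift in final axes [ 0.0005 -0.0001  0.04  ]
 opt 1 turn deg tool [-0.04  0.   -0.08] shift in final axes [-0.0005  0.0001  0.04  ]
```

View pics/c14.png

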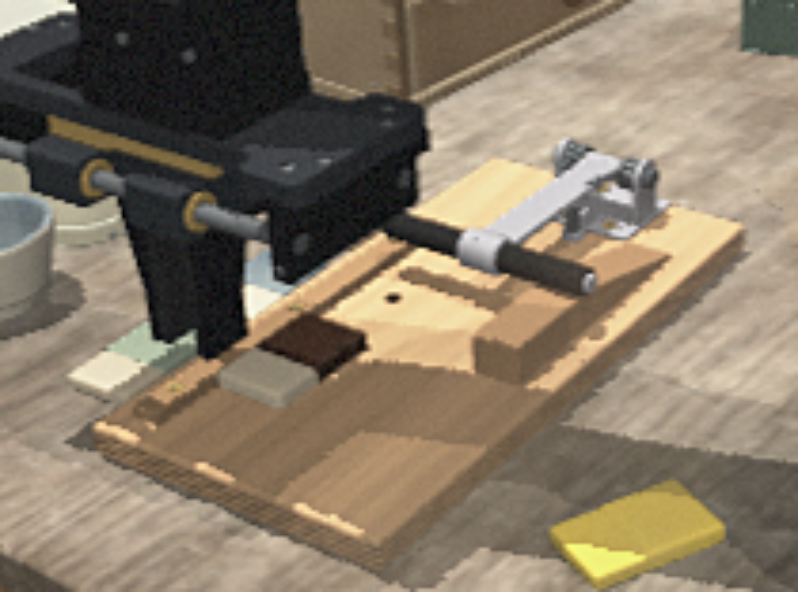

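```bash
python3 -m pendant '[[[0,0,-0.1],[0,-0.001,0.025],0.68],[[0,0,0],[0,0,0.015],0.68],[[0,0,0],[-0.005,0,0],0.68],[[0,0,0],[-0.01,0,0],0.68],[[0,0,0],[-0.01,0,0],0.68],[[0,0,0],[-0.01,0,0],0.68],[[0,0,0],[-0.01,0,0],0.68],[[0,0,0],[-0.005,0,0],0.68]]'
python3 - <<'E'
from h import *
plan(b2w(-.0225,.0285,0.0042),BY)
snap('wrist','wrist15'); im=load('wrist15')
c=im['color'][160:340,150:400,::-1]
cv2.imwrite('pics/c15w.png',cv2.resize(c,None,fx=3.2,fy=3.2))
snap('scene','scene15'); im=load('scene15')
c=im['color'][170:330,120:330,::-1]
cv2.imwrite('pics/c15.png',cv2.resize(c,None,fx=3.8,fy=3.7))
E
```

```text
time: 25.32
position: [0.5598, -0.0402, 0.0224]
tool_rot: [2.122, 2.316, -0.0]
ft_force: [-0.4, 1.4, 0.5]
grip_width: 0.158
t 25.32 pos [ 0.5598 -0.0402  0.0224] board [-0.071   0.0291  0.0044] grip 0.158 F [-0.4  1.4  0.5] q [ 0.75  0.47 -0.87  1.86  0.42  1.01 -0.21]
tool x yaw 94.99 z axis [ 2.e-04 -3.e-04 -1.e+00]
shift in current tool axes [-0.0485 -0.0006  0.0002]
 opt 0 turn deg tool [ 3.0000e-02 -2.0000e-02  1.7993e+02] shift in final axes [0.0485 0.0006 0.0002]
 opt 1 turn deg tool [ 0.01  0.02 -0.07] shift in final axes [-0.0485 -0.0006  0.0002]
```

View pics/c15.png

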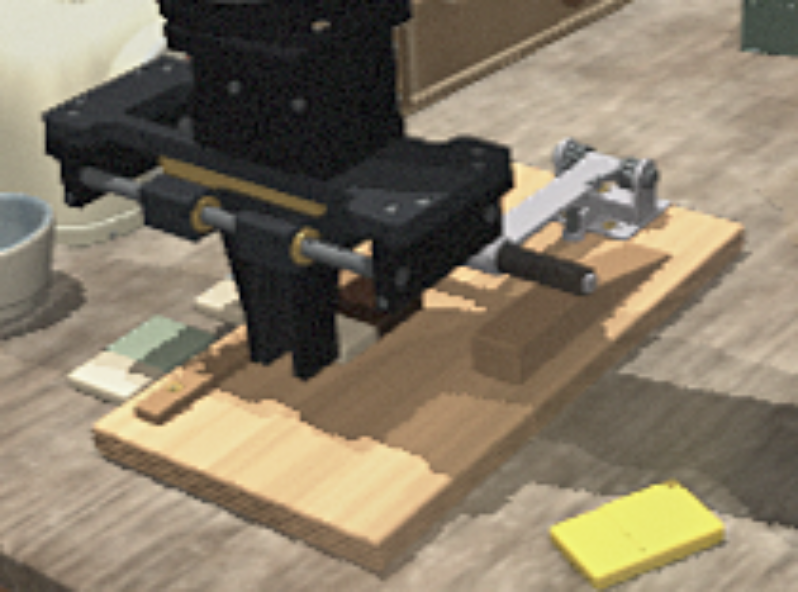

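```bash
python3 -m pendant '[[[0,0,0],[-0.008,0,0],0.68],[[0,0,0],[-0.01,0,0],0.68],[[0,0,0],[-0.01,0,0],0.68],[[0,0,0],[-0.008,0,0],0.68],[[0,0,0],[-0.004,0,0],0.68],[[0,0,0],[0,0,0],0.68]]'
python3 -m pendant '[[[0,0,0],[-0.003,0,0],0.68],[[0,0,0],[0,0,0],0.68]]'
python3 -m pendant '[[[0,0,0],[-0.002,0,0],0.68],[[0,0,0],[0,0,0],0.68]]'
python3 -m pendant '[[[0,0,0],[-0.001,0,0],0.68],[[0,0,0],[0,0,0],0.68]]'
python3 - <<'E'
from h import *
plan(b2w(-.0225,.0285,0.0042),BY)
E
```

```text
time: 26.18
position: [0.5631, -0.0795, 0.0223]
tool_rot: [2.122, 2.317, -0.0]
ft_force: [-0.6, 1.0, 0.4]
grip_width: 0.16
time: 26.42
position: [0.5634, -0.0821, 0.0223]
tool_rot: [2.121, 2.317, -0.0]
ft_force: [-0.2, 0.4, -0.0]
grip_width: 0.162
time: 26.68
position: [0.5636, -0.0841, 0.0223]
tool_rot: [2.121, 2.317, -0.0]
ft_force: [-0.8, 0.7, -0.6]
grip_width: 0.162
time: 26.92
position: [0.5637, -0.085, 0.0223]
tool_rot: [2.121, 2.317, -0.0]
ft_force: [0.8, -0.1, -0.5]
grip_width: 0.158
t 26.93 pos [ 0.5637 -0.085   0.0223] board [-0.026   0.0291  0.0043] grip 0.158 F [ 0.8 -0.1 -0.5] q [ 0.81  0.48 -0.85  1.84  0.42  1.02 -0.13]
tool x yaw 95.05 z axis [-0.e+00 -1.e-04 -1.e+00]
shift in current tool axes [-0.0035 -0.0006  0.0001]
 opt 0 turn deg tool [1.0000e-02 0.0000e+00 1.7999e+02] shift in final axes [0.0035 0.0006 0.0001]
 opt 1 turn deg tool [-0.    0.01 -0.01] shift in final axes [-0.0035 -0.0006  0.0001]
```

```bash
python3 -m pendant '[[[0,0,0],[-0.0015,0,0],0.68],[[0,0,0],[0,0,0],0.68]]'
python3 -m pendant '[[[0,0,0],[-0.0015,0,0],0.68],[[0,0,0],[0,0,0],0.68]]'
python3 -m pendant '[[[0,0,0],[-0.001,0,0],0.68],[[0,0,0],[0,0,0],0.68]]'
python3 - <<'E'
from h import *
plan(None,BY)
snap('wrist','wrist16'); im=load('wrist16')
c=im['color'][160:340,150:400,::-1]
cv2.imwrite('pics/c16w.png',cv2.resize(c,None,fx=3.2,fy=3.2))
snap('top','top16'); im=load('top16')
c=im['color'][110:250,150:370,::-1]
cv2.imwrite('pics/c16.png',cv2.resize(c,None,fx=3.6,fy=3.6,interpolation=cv2.INTER_CUBIC))
E
```

```text
time: 27.18
position: [0.5638, -0.0861, 0.0223]
tool_rot: [-2.121, -2.317, -0.0]
ft_force: [0.1, 1.4, 0.1]
grip_width: 0.158
time: 27.42
position: [0.5637, -0.0862, 0.0223]
tool_rot: [-2.119, -2.317, -0.002]
ft_force: [-0.9, 4.4, 0.6]
grip_width: 0.158
time: 27.68
position: [0.5638, -0.0863, 0.0223]
tool_rot: [-2.118, -2.317, -0.003]
ft_force: [-1.3, 6.7, 1.5]
grip_width: 0.155
t 27.68 pos [ 0.5638 -0.0863  0.0223] board [-0.0247  0.0291  0.0043] grip 0.155 F [-1.3  6.7  1.5] q [ 0.82  0.48 -0.85  1.84  0.42  1.02 -0.12]
tool x yaw 95.14 z axis [-5.0e-04  2.9e-03 -1.0e+00]
```

View pics/c16.png

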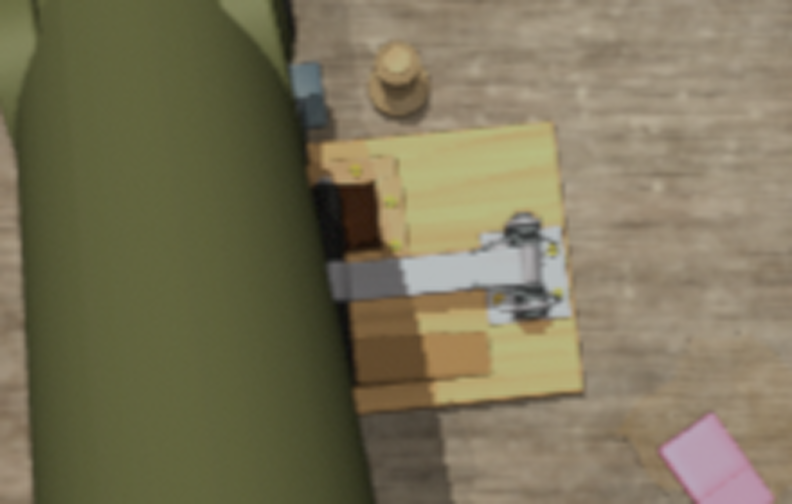

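The tile meets the end fence (6.7 N reaction, TCP stopped). I'll back off, lift and inspect.

```bash
python3 -m pendant '[[[0,0,0],[0.008,0,0],0.68],[[0,0,0],[0.012,0,0],0.68],[[0,0,0],[0.02,0,-0.03],0.68],[[0,0,0],[0.05,0,-0.05],0.5],[[0,0,0],[0.04,-0.02,-0.02],0.3],[[0,0,0],[0,0,0],0.3]]'
python3 - <<'E'
from h import *
plan(None,BY)
snap('scene','scene17'); im=load('scene17')
c=im['color'][190:290,140:290,::-1]
cv2.imwrite('pics/c17.png',cv2.resize(c,None,fx=5.3,fy=5.3,interpolation=cv2.INTER_CUBIC))
snap('top','top17'); im=load('top17')
c=im['color'][110:250,150:370,::-1]
cv2.imwrite('pics/c17t.png',cv2.resize(c,None,fx=3.6,fy=3.6,interpolation=cv2.INTER_CUBIC))
E
```

```text
time: 28.52
position: [0.5329, 0.0373, 0.1187]
tool_rot: [2.111, 2.322, 0.002]
ft_force: [-0.3, -1.2, -0.5]
grip_width: 0.332
t 28.52 pos [0.5329 0.0373 0.1187] board [-0.1505  0.0092  0.1007] grip 0.332 F [-0.3 -1.2 -0.5] q [ 0.76  0.29 -0.99  1.84  0.26  1.15 -0.23]
tool x yaw 95.44 z axis [ 0.0035 -0.0015 -1.    ]
```

View pics/c17.png

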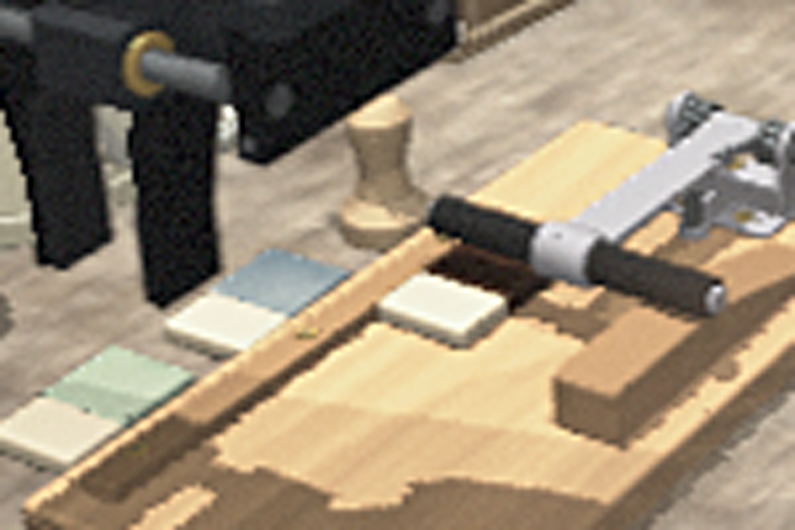

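View pics/c17t.png

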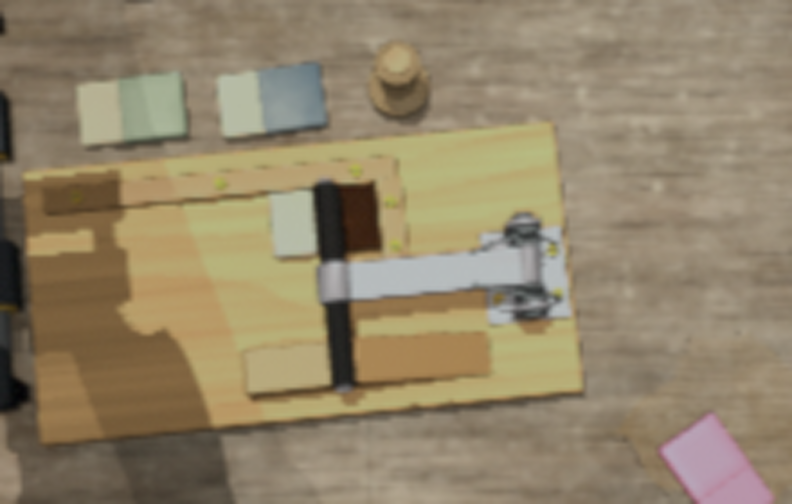

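The tile is home: its cream end stands out in front of the bar at top crop (291,224), its brown end reaches the end fence, and the bar is still on the wedge. Its yaw looks up to 1° off, so I'll give the exposed rear a gentle sideways nudge against the fence.

```bash
python3 -m pendant '[[[0,0,-0.3],[-0.03,-0.006,0],1],[[0,0,0],[-0.05,-0.009,0],1],[[0,0,0],[-0.045,-0.008,0],1],[[0,0,0],[-0.02,0,0],1],[[0,0,0],[0,0,0.03],1],[[0,0,0],[0,0,0.03],1],[[0,0,0],[0,0,0],1],[[0,0,0],[0,0,0],1]]' 20
python3 - <<'E'
from h import *
plan(b2w(-.006,-.012,.0045),BY)
E
```

```text
time: 29.62
position: [0.5244, -0.1131, 0.0572]
tool_rot: [2.114, 2.323, 0.001]
ft_force: [0.0, -0.7, 0.9]
grip_width: 0.005
t 29.62 pos [ 0.5244 -0.1131  0.0572] board [-0.0015 -0.0125  0.0392] grip 0.005 F [ 0.  -0.7  0.9] q [ 0.94  0.36 -0.89  1.89  0.32  1.04  0.01]
tool x yaw 95.38 z axis [ 8.e-04  4.e-04 -1.e+00]
shift in current tool axes [0.0045 0.0005 0.0347]
 opt 0 turn deg tool [ 3.0000e-02  8.0000e-02 -1.7968e+02] shift in final axes [-0.0045 -0.0005  0.0347]
 opt 1 turn deg tool [ 0.05 -0.02  0.32] shift in final axes [0.0045 0.0005 0.0347]
```

```bash
python3 -m pendant '[[[0,0,0.3],[0.0045,0,0.02],1],[[0,0,0],[0,0,0.0145],1],[[0,0,0],[0,0,0],1],[[0,0,0],[0,0.006,0],1],[[0,0,0],[0,0.005,0],1],[[0,0,0],[0,0.002,0],1],[[0,0,0],[0,0,0],1]]' 20
python3 - <<'E'
from h import *
plan(None,BY)
E
python3 -m pendant '[[[0,0,0],[0,0.0015,0],1],[[0,0,0],[0,0,0],1]]' 
python3 -m pendant '[[[0,0,0],[0,0.001,0],1],[[0,0,0],[0,0,0],1]]'
```

```text
time: 30.5
position: [0.5365, -0.1078, 0.0222]
tool_rot: [2.121, 2.317, 0.0]
ft_force: [-0.3, 0.1, -0.7]
grip_width: 0.007
t 30.5 pos [ 0.5365 -0.1078  0.0222] board [-0.0057 -0.      0.0042] grip 0.007 F [-0.3  0.1 -0.7] q [ 0.88  0.43 -0.86  1.89  0.39  0.99 -0.06]
tool x yaw 95.06 z axis [ 4.e-04 -1.e-04 -1.e+00]
time: 30.75
position: [0.5376, -0.1078, 0.0221]
tool_rot: [2.121, 2.317, -0.0]
ft_force: [-0.5, 0.6, 0.2]
grip_width: 0.007
time: 31.0
position: [0.5387, -0.1077, 0.022]
tool_rot: [2.121, 2.317, 0.0]
ft_force: [-0.3, -0.1, 0.2]
grip_width: 0.003
```

```bash
python3 -m pendant '[[[0,0,0],[0,0.001,0],1],[[0,0,0],[0,0,0],1]]';  python3 -m pendant '[[[0,0,0],[0,0.001,0],1],[[0,0,0],[0,0,0],1]]'; python3 -m pendant '[[[0,0,0],[0,0.001,0],1],[[0,0,0],[0,0,0],1]]'
python3 - <<'E'
from h import *
plan(None,BY)
E
```

```text
time: 31.25
position: [0.5395, -0.1075, 0.022]
tool_rot: [-2.121, -2.317, 0.0]
ft_force: [-0.2, -0.3, 0.3]
grip_width: 0.004
time: 31.5
position: [0.5398, -0.1074, 0.0218]
tool_rot: [-2.12, -2.316, 0.002]
ft_force: [-3.8, 0.3, 2.7]
grip_width: 0.008
time: 31.75
position: [0.5399, -0.1074, 0.0217]
tool_rot: [-2.12, -2.315, 0.005]
ft_force: [-6.2, 0.1, 3.7]
grip_width: 0.005
t 31.75 pos [ 0.5399 -0.1074  0.0217] board [-0.0058  0.0034  0.0037] grip 0.005 F [-6.2  0.1  3.7] q [ 0.87  0.44 -0.85  1.88  0.39  1.   -0.06]
tool x yaw 95.04 z axis [-3.9e-03 -3.0e-04 -1.0e+00]
```

The tile is flush again (TCP at y = 3.4 mm, as before; 6 N). Retracting, then to the wedge.

```bash
python3 -m pendant '[[[0,0,0],[0,-0.008,0],1],[[0,0,0],[0.003,-0.012,-0.005],1],[[0,0,0],[0.003,-0.006,-0.03],0.5],[[0,0,0],[0,-0.015,-0.02],0.1],[[0,0,0],[0,-0.012,0],0.1],[[0,0,0],[0,0,0],0.1]]' 30
python3 - <<'E'
from h import *
im=load('top17')
for p in [(245,350),(250,394),(485,333),(491,375)]:
    u,v=(p[0]+.5)/3.6+149.5,(p[1]+.5)/3.6+109.5
    z=.038 if p[0]<300 else .0205
    print(np.round(w2b(px2w(im,u,v,z))*1e3,1))
for p in [(270,193),(312,190),(274,257),(316,254),(376,182),(380,250)]:
    u,v=(p[0]+.5)/3.6+149.5,(p[1]+.5)/3.6+109.5
    print('tile',np.round(w2b(px2w(im,u,v,.027))*1e3,1))
plan(b2w(-.014,-.0495,.007),BY)
im=snap('wrist','wrist18')
c=im['color'][160:340,150:400,::-1]
cv2.imwrite('pics/c18w.png',cv2.resize(c,None,fx=3.2,fy=3.2))
E
```

```text
time: 32.5
position: [0.4869, -0.1067, 0.0764]
tool_rot: [2.122, 2.316, -0.003]
ft_force: [0.3, 0.1, -0.5]
grip_width: 0.372
[-31.5 -37.6  20. ]
[-30.8 -60.9  20. ]
[ 94.9 -38.1   2.5]
[ 95.7 -60.9   2.5]
tile [-12.2  47.8   9. ]
tile [10.3 47.3  9. ]
tile [-13.   12.7   9. ]
tile [ 9.3 12.2  9. ]
tile [44.8 48.4  9. ]
tile [43.5 11.   9. ]
t 32.5 pos [ 0.4869 -0.1067  0.0764] board [-0.0112 -0.0493  0.0584] grip 0.372 F [ 0.3  0.1 -0.5] q [ 1.03  0.24 -0.94  1.96  0.23  1.05  0.07]
tool x yaw 95.0 z axis [-9.0e-04 -1.5e-03 -1.0e+00]
shift in current tool axes [ 0.0029 -0.0001  0.0514]
 opt 0 turn deg tool [1.3000e-01 1.0000e-01 1.7994e+02] shift in final axes [-0.0028  0.0002  0.0514]
 opt 1 turn deg tool [-0.06  0.08 -0.06] shift in final axes [ 0.0028 -0.0002  0.0514]
```

View pics/c18w.png

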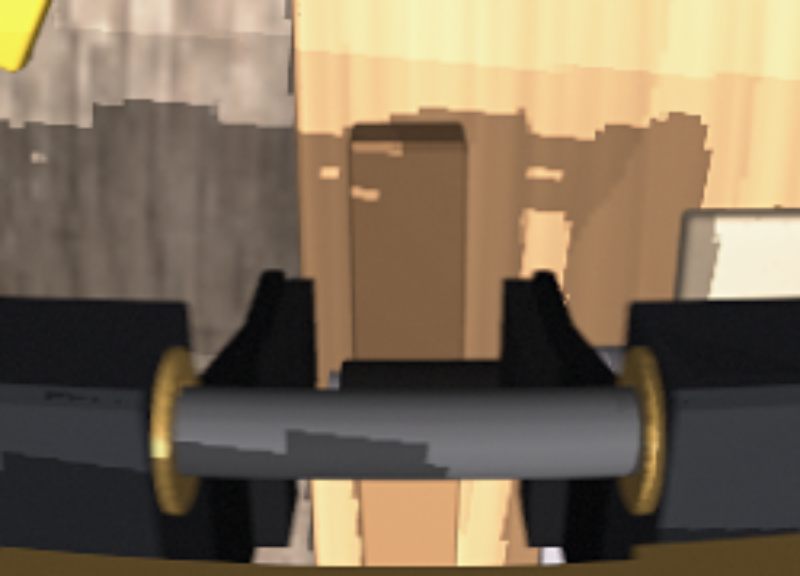

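The fingers straddle the wedge, centred. Descend, grip and draw it out along -x.

```bash
python3 -m pendant '[[[0,0,0],[0.003,0,0.025],0.1],[[0,0,0],[0,0,0.02],0.1],[[0,0,0],[0,0,0.006],0.1],[[0,0,0],[0,0,0],1],[[0,0,0],[0,0,0],1],[[0,0,0],[0,0,0],1],[[0,0,0],[0,0,0],1]]' 35
python3 - <<'E'
from h import *
plan(b2w(-.112,-.0495,.007),BY)
E
```

```text
time: 33.42
position: [0.487, -0.1031, 0.0263]
tool_rot: [-2.121, -2.316, 0.003]
ft_force: [-5.6, 1.0, 5.4]
grip_width: 0.271
t 33.42 pos [ 0.487  -0.1031  0.0263] board [-0.0147 -0.0489  0.0083] grip 0.271 F [-5.6  1.   5.4] q [ 0.97  0.32 -0.91  2.    0.31  0.96 -0.01]
tool x yaw 95.04 z axis [-2.2e-03 -6.0e-04 -1.0e+00]
shift in current tool axes [ 0.0973 -0.0007  0.0013]
 opt 0 turn deg tool [3.0000e-02 2.0000e-01 1.7998e+02] shift in final axes [-0.0973  0.0006  0.0013]
 opt 1 turn deg tool [-0.13  0.02 -0.02] shift in final axes [ 0.0973 -0.0006  0.0013]
```

```bash
python3 -m pendant '[[[0,0,0],[0.006,-0.0005,0],1],[[0,0,0],[0.014,0,0],1],[[0,0,0],[0.016,0,0],1],[[0,0,0],[0.016,0,0],1],[[0,0,0],[0.016,0,0],1],[[0,0,0],[0.016,0,0],1],[[0,0,0],[0.012,0,0],1],[[0,0,0],[0.004,0,0],1]]'
python3 - <<'E'
from h import *
plan(b2w(-.112,-.0495,.007),BY)
snap('top','top19'); im=load('top19')
c=im['color'][110:250,150:370,::-1]
cv2.imwrite('pics/c19t.png',cv2.resize(c,None,fx=3.6,fy=3.6,interpolation=cv2.INTER_CUBIC))
E
```

```text
time: 34.42
position: [0.4791, -0.0028, 0.0264]
tool_rot: [2.119, 2.318, -0.0]
ft_force: [-0.2, -3.8, 5.1]
grip_width: 0.276
t 34.42 pos [ 0.4791 -0.0028  0.0264] board [-0.1154 -0.0479  0.0084] grip 0.276 F [-0.2 -3.8  5.1] q [ 0.83  0.29 -0.96  2.05  0.29  0.95 -0.2 ]
tool x yaw 95.14 z axis [ 7.e-04 -7.e-04 -1.e+00]
shift in current tool axes [-0.0034 -0.0016  0.0014]
 opt 0 turn deg tool [-7.0000e-02  6.0000e-02 -1.7992e+02] shift in final axes [0.0034 0.0016 0.0014]
 opt 1 turn deg tool [0.04 0.04 0.08] shift in final axes [-0.0034 -0.0016  0.0014]
```

View pics/c19t.png

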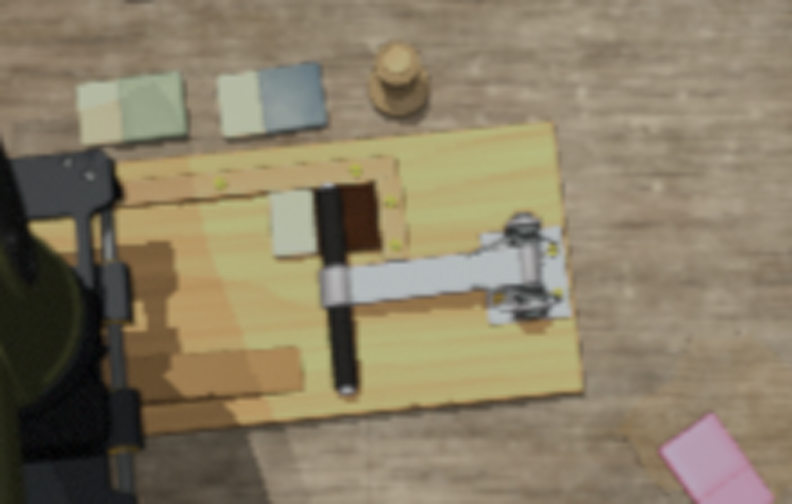

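The wedge is out, the tip at crop (302,369), and the bar is down across the tile at (330,220). I'll lift the wedge clear and take it back to its starting spot beyond the hinge end.

```bash
python3 -m pendant '[[[0,0,0],[0,0,-0.01],1],[[0,0,0],[0,0,-0.035],1],[[0,0,0],[0,0,-0.04],1],[[0,0,0],[0,0,-0.01],1],[[0,0,-5],[0,0,0],1],[[0,0,-10],[0,0,0],1],[[0,0,-10.5],[0,0,0],1],[[0,0,-10.5],[0,0,0],1]]'
python3 -m pendant '[[[0,0,-10.5],[0,0,0],1],[[0,0,-10.5],[0,0,0],1],[[0,0,-10.5],[0,0,0],1],[[0,0,-10.5],[0,0,0],1],[[0,0,-9],[0,0,0],1],[[0,0,0],[0,0,0],1]]'
python3 - <<'E'
from h import *
plan([.5415,-.33,.118],.043)
E
```

```text
time: 35.48
position: [0.4777, -0.0035, 0.1201]
tool_rot: [-1.293, -2.861, 0.0]
ft_force: [0.8, -0.3, -0.1]
grip_width: 0.27
time: 36.22
position: [0.4779, -0.0035, 0.1203]
tool_rot: [0.053, -3.14, -0.002]
ft_force: [0.1, 0.2, -0.8]
grip_width: 0.273
t 36.23 pos [ 0.4779 -0.0035  0.1203] board [-0.1147 -0.0492  0.1023] grip 0.273 F [ 0.1  0.2 -0.8] q [ 1.12  0.18 -1.23  1.96  0.18  1.13  1.42]
tool x yaw -178.07 z axis [-0.0017  0.0011 -1.    ]
shift in current tool axes [-0.0525 -0.3284  0.0018]
 opt 0 turn deg tool [-1.4000e-01 -1.0000e-01  1.7947e+02] shift in final axes [0.0495 0.3289 0.0023]
 opt 1 turn deg tool [ 0.06 -0.09 -0.53] shift in final axes [-0.0495 -0.3289  0.0023]
```

```bash
python3 -m pendant '[[[0,0,0],[-0.004,-0.023,0],1],[[0,0,0],[-0.007,-0.045,0],1],[[0,0,0],[-0.008,-0.05,0],1],[[0,0,0],[-0.008,-0.05,0],1],[[0,0,0],[-0.008,-0.05,0],1],[[0,0,0],[-0.008,-0.05,0],1],[[0,0,0],[-0.006,-0.039,0],1],[[0,0,0],[-0.003,-0.021,0],1]]'
python3 -m pendant '[[[0,0,0],[0,0,0.03],1],[[0,0,0],[0,0,0.04],1],[[0,0,0],[0,0,0.025],1],[[0,0,0],[0,0,0.008],1],[[0,0,0],[0,0,0],1],[[0,0,0],[0,0,0],1]]'
python3 - <<'E'
from h import *
plan([.5415,-.33,.0085],.043)
E
```

```text
time: 37.22
position: [0.5412, -0.3335, 0.1198]
tool_rot: [0.047, -3.14, -0.0]
ft_force: [-0.6, 1.3, -0.2]
grip_width: 0.269
time: 37.98
position: [0.5434, -0.3297, 0.0194]
tool_rot: [-0.056, 3.139, -0.002]
ft_force: [-0.7, 0.4, 0.1]
grip_width: 0.273
t 37.98 pos [ 0.5434 -0.3297  0.0194] board [ 0.2159 -0.0127  0.0014] grip 0.273 F [-0.7  0.4  0.1] q [ 1.18  0.64 -0.9   1.67  0.55  1.1   1.73]
tool x yaw -177.94 z axis [ 0.0017 -0.0012 -1.    ]
shift in current tool axes [ 0.0019 -0.0002  0.0109]
 opt 0 turn deg tool [1.500e-01 1.100e-01 1.796e+02] shift in final axes [-0.0019  0.0002  0.0109]
 opt 1 turn deg tool [-0.07  0.1  -0.4 ] shift in final axes [ 0.0019 -0.0002  0.0109]
```

```bash
python3 -m pendant '[[[0,0,0],[0,0,0.007],1],[[0,0,0],[0,0,0.003],1],[[0,0,0],[0,0,0],1]]'
python3 - <<'E'
from h import *
plan(None,0)
E
```

```text
time: 38.35
position: [0.5425, -0.3297, 0.0085]
tool_rot: [0.056, -3.141, 0.001]
ft_force: [-1.2, 0.3, 3.7]
grip_width: 0.27
t 38.35 pos [ 0.5425 -0.3297  0.0085] board [ 0.2158 -0.0136 -0.0095] grip 0.27 F [-1.2  0.3  3.7] q [ 1.17  0.65 -0.89  1.68  0.56  1.09  1.72]
tool x yaw -177.95 z axis [ 0.e+00 -6.e-04 -1.e+00]
```

On the table, with a 3.7 N reaction. Release, rise and clear the view.

```bash
python3 -m pendant '[[[0,0,0],[0,0,0],0.2],[[0,0,0],[0,0,0],-0.1],[[0,0,0],[0,0,0],-0.1],[[0,0,0],[0,0,-0.02],-0.1],[[0,0,0],[0,0,-0.04],-0.1],[[0,0,0],[0,0,-0.05],-0.1],[[0,0,0],[0,0,-0.04],-0.1],[[0,0,0],[0,0,0],-0.1]]'
python3 -m pendant '[[[0,0,0],[0.02,-0.03,0],-0.1],[[0,0,0],[0.03,-0.05,0],-0.1],[[0,0,0],[0.03,-0.05,0],-0.1],[[0,0,0],[0,-0.04,0],-0.1],[[0,0,0],[0,0,0],-0.1],[[0,0,0],[0,0,0],-0.1]]'
python3 - <<'E'
from h import *
plan(None,0)
snap('top','top20'); im=load('top20')
c=im['color'][110:250,150:370,::-1]
cv2.imwrite('pics/c20t.png',cv2.resize(c,None,fx=3.6,fy=3.6,interpolation=cv2.INTER_CUBIC))
snap('scene','scene20'); im=load('scene20')
c=im['color'][190:325,130:330,::-1]
cv2.imwrite('pics/c20.png',cv2.resize(c,None,fx=4,fy=4,interpolation=cv2.INTER_CUBIC))
E
```

```text
time: 39.35
position: [0.5452, -0.3299, 0.1635]
tool_rot: [-0.057, 3.134, -0.007]
ft_force: [-0.1, 0.7, -0.8]
grip_width: 0.55
time: 40.1
position: [0.4691, -0.5007, 0.1578]
tool_rot: [-0.058, 3.141, 0.003]
ft_force: [0.6, 1.2, -0.1]
grip_width: 0.547
t 40.1 pos [ 0.4691 -0.5007  0.1578] board [ 0.3797 -0.1018  0.1398] grip 0.547 F [ 0.6  1.2 -0.1] q [ 1.41  0.6  -0.92  1.41  0.48  1.37  2.08]
tool x yaw -177.87 z axis [ 1.0e-04  1.7e-03 -1.0e+00]
```

View pics/c20t.png

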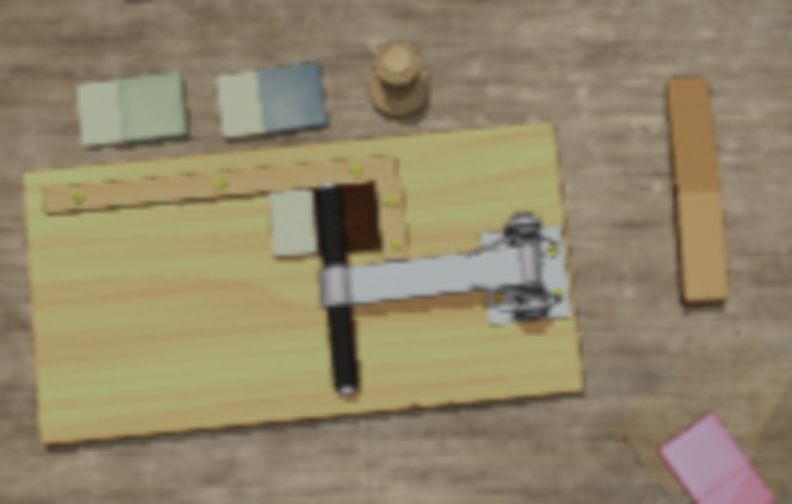

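View pics/c20.png

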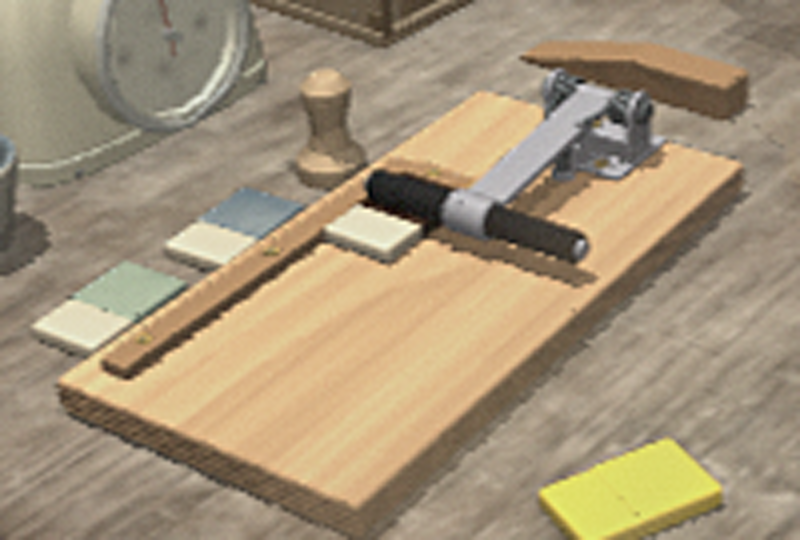

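Everything is in place: the bar grips the tile in the corner, the wedge lies flat off the board, and the spare tiles and stamp sit at their original pixels. Handing in.

Run:
```python
from h import *
im=load('top20')
for p in [(270,193),(274,257),(376,182),(380,250)]:
    u,v=(p[0]+.5)/3.6+149.5,(p[1]+.5)/3.6+109.5
    print('tile',np.round(w2b(px2w(im,u,v,.027))*1e3,1))
print(order.close_job())
```

```text
tile [-12.2  47.8   9. ]
tile [-13.   12.7   9. ]
tile [44.8 48.4  9. ]
tile [43.5 11.   9. ]
the job is handed in; nothing more can be done
None
```

The tile is clamped in the corner and the job is handed in, at about 40 s of the 72 s allowed.

- **What I did:**
  - I pushed the wedge thin edge first under the bar and let go, and it held the bar up alone.
  - I squared the tile in a light grip without lifting it, pushed it flush to the side fence and slid it under the bar to the end fence.
  - A sideways nudge on its exposed end seated it, then I drew the wedge out. It now lies flat on the table near where it started.
- **Regrip on the way:** my first grasp of the wedge would have taken the last joint past its range on the turn. I set the wedge down, turned the hand half a turn and gripped it again.
- **Last checks:**
  - The pictures show the bar down across the tile. I judged this by eye and did not measure the arm's angle.
  - The tile's corners, read by eye off the enlarged top view, come within about 2 mm of home in the board's frame, x -13 to 45 and y 11 to 48 mm. That is about the calibration limit.
  - The pushes met 6.7 N at the end fence and 6.2 N at the side fence, and nothing pressed harder than about 11 N at any reading I took.
  - The spare tiles and the stamp are at their original pixels.
- **What disagreed:** before the nudge, the top view hinted at about 1° of tile skew. That is within pixel error, and the nudge stopped at the same fence position as before. I did not re-measure the skew afterwards.

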